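# Unlock the tool tray, load it and lock it again

### The job

The foam tool tray on the bench is locked by a red-handled bar through its three eyes: draw the bar out to the left and lay it on the bench. Put every tool that lies about (tweezers, screwdriver, spanner, side cutters; some may be missing) into its own cutout in the tray, the right way round and pressed flat down on the cutout's floor. When all of them are in, thread the bar back through the three eyes from the left until its grip meets the first eye, and let go; leave the solder reel, the flux pot and the masking tape where they are.

Things in the scene. Friction and masses are not known exactly. Their poses are not given: they have to be found in the camera images.
- tray: fixed yellow tray 212 (x) x 248 (y) mm, origin under its centre, z up. Black foam (top 16 mm up) has four cutouts along x (floor 4 mm up), from +y: tweezers, screwdriver, spanner, cutters, heads to +x; 2 to 3 mm larger all round than the tools. A finger channel (x -17 to +17 mm, down to the floor) crosses the foam along y. Three eyes for the bar stand at x = -40 mm (see bar)
- tweezers_mid (a point): pair of fine steel tweezers, 126 long, 15 wide at its middle and 9 high (mm), loose; may be absent. The point is at its middle, half-way up; 15 mm wide there. y axis: along the tool, away from its head; z up
- tweezers_head (a point): the two pointed ends of the tweezers, at the same height as tweezers_mid, on its -y side
- tweezers_seat (a point): where tweezers_mid must be when the tweezers lies fully down in its cutout, in the middle of the finger channel (axes of the tray; the tool is right when its y axis points to the tray's -x). Cutout from tail to head, mm: 96 long x 21 wide, then 36 x 15 for the points
- tweezers_seat_head (a point): where tweezers_head must be then
- screwdriver_mid (a point): short screwdriver with a yellow handle, 152 long; handle 76 long, 22 wide and 22 high, blade 6 thick at 12 above the underside (mm), loose; may be absent. The point is at the handle, 20 from the tool's middle and 18 from the handle's front end (its centre of mass is 13 further back), half-way up; 22 mm wide there. y axis: along the tool, away from its head; z up
- screwdriver_head (a point): the blade's tip of the screwdriver, at the same height as screwdriver_mid, on its -y side
- screwdriver_seat (a point): where screwdriver_mid must be when the screwdriver lies fully down in its cutout, in the middle of the finger channel (axes of the tray; the tool is right when its y axis points to the tray's -x). Cutout from tail to head, mm: 81 x 29 for the handle, 77 x 13 for the blade
- screwdriver_seat_head (a point): where screwdriver_head must be then
- spanner_mid (a point): double open-ended steel spanner, 171 long, shank 12 wide and 5 high, heads 6 high; the bigger head is 36 wide, the smaller 30 (mm), loose; may be absent. The point is at the middle of its shank, half-way up; 12 mm wide there. y axis: along the tool, away from its head; z up
- spanner_head (a point): the bigger head of the spanner, at the same height as spanner_mid, on its -y side
- spanner_seat (a point): where spanner_mid must be when the spanner lies fully down in its cutout, in the middle of the finger channel (axes of the tray; the tool is right when its y axis points to the tray's -x). Cutout from tail to head, mm: 35 x 35, a shank slot 18 wide, 42 x 42 for the bigger head
- spanner_seat_head (a point): where spanner_head must be then
- cutters_mid (a point): pair of red-handled side cutters, shut, 134 long, 20 high; the two handles together 57 wide at the grip point (the jaw does not open in this task) (mm), loose; may be absent. The point is at the handles, at their widest, 22 from the tool's middle, half-way up; 57 mm wide there. y axis: along the tool, away from its head; z up
- cutters_head (a point): the point of the jaws of the cutters, at the same height as cutters_mid, on its -y side
- cutters_seat (a point): where cutters_mid must be when the cutters lies fully down in its cutout, in the middle of the finger channel (axes of the tray; the tool is right when its y axis points to the tray's -x). Cutout from tail to head, mm: 92 x 63 for the handles, 48 x 39 for the jaws
- cutters_seat_head (a point): where cutters_head must be then
- bar_grip (a point): centre of the red grip of the locking bar, loose: grip 24 (x) x 40 (y) x 18 (z) mm, flat underside; a straight round steel rod of 10 mm diameter and 252 mm length leaves it towards its -y. Rod axis 4 mm below this point, so the bar lies flat on the bench. 70 g, centre of mass 37 mm from this point towards the tip
- bar_root (a point): on the rod's axis where the rod leaves the grip (20 mm to -y and 4 mm below bar_grip)
- bar_tip (a point): tip of the rod, 252 mm to -y of bar_root; its last 8 mm taper to 5 mm diameter
- solder_reel: green and white reel of solder, 60 dia x 29 mm; a bystander, loose; origin under its centre
- flux_pot: yellow-lidded flux pot, 41 dia x 22 mm; a bystander, loose; origin under its centre
- masking_tape: roll of masking tape, 94 dia x 25 mm; a bystander, loose; origin under its centre
- bar: the locking bar; origin under the centre of its grip. At the start it is in the three aluminium eyes of the tray: square windows 16 x 16 mm, 10 mm thick along y, centred at x -40, z 40 and y +110 (first, entered from +y), +13.5, -110 mm in the tray's frame; eyes are 28 mm wide, top at z 54 mm. Home, it rests on the window sills (rod axis at z 37)
Not all that is in view belongs to the job. Leave any pink look-alike of the part that bears screwdriver_mid alone.

How it is judged (in metres and radians):
On the way, in this order (a step that is already met when the one before it is completed fails the run):
1. the bar is drawn out of all the eyes (y of bar_tip in the frame of tray above 0.118 m), for 0.2 s.
2. every tool present lies flat in its own cutout (distance between tweezers_mid and tweezers_seat below 0.007 m and distance between tweezers_head and tweezers_seat_head below 0.008 m and distance between screwdriver_mid and screwdriver_seat below 0.007 m and distance between screwdriver_head and screwdriver_seat_head below 0.008 m and distance between spanner_mid and spanner_seat below 0.007 m and distance between spanner_head and spanner_seat_head below 0.008 m and distance between cutters_mid and cutters_seat below 0.007 m and distance between cutters_head and cutters_seat_head below 0.008 m), for 0.2 s.
3. the bar's tip is through the first eye (x of bar_tip in the frame of tray between -0.046 and -0.034 m and z of bar_tip in the frame of tray between 0.034 and 0.046 m and y of bar_tip in the frame of tray below 0.1 m).
4. the bar is through all three eyes and home (x of bar_tip in the frame of tray between -0.046 and -0.034 m and z of bar_tip in the frame of tray between 0.034 and 0.046 m and x of bar_root in the frame of tray between -0.046 and -0.034 m and z of bar_root in the frame of tray between 0.034 and 0.046 m and y of bar_root in the frame of tray below 0.123 m), for 0.2 s.
At the end, for the whole second after the job is handed in: every tool present lies in its own cutout, the right way round (mid point within 7 mm and head within 8 mm of the seat points), and the bar lies at rest through all three eyes, its grip within 8 mm of the first eye (all of step 2 and all of step 4 and linear speed of bar below 0.02 m/s); the robot touches nothing.
It fails at once if the solder reel was moved by more than 3 cm (distance of solder_reel from where it was at the start of the episode above 0.03 m).
It fails at once if the flux pot was moved by more than 3 cm (distance of flux_pot from where it was at the start of the episode above 0.03 m).
It fails at once if the masking tape was moved by more than 3 cm (distance of masking_tape from where it was at the start of the episode above 0.03 m).
Of tweezers, screwdriver, spanner, cutters only 3 to 4 are there at a start; the rules pass over those that are not, and their reading is None.
At some moment in a run one of tweezers, screwdriver, spanner, cutters, bar may be knocked a few centimetres aside while the robot is not near it.
Once in a run the grip may slacken for a moment while it holds something.
It also fails if it takes over 208 s, if anything falls off the work surface, if the arm or the gripper's body presses on something with over 40 N, if the wrist force passes 120 N, or if a joint passes its speed limit or range.

### The arm

A 7-joint arm with a two-finger parallel gripper is mounted at the origin on a cart in front of the work surface, level with it; the furniture and walls round the work are solid. World frame = base frame: x ahead of the robot, y to its left, z up, the work surface at z = 0. Lengths are in m, angles in degrees, forces in N, time in s.
With the tool pointing down it reaches from about 0.425 to 0.875 m from the base axis. Payload 4.7 kg.
Tool frame: the origin (TCP) lies between the finger pads; the fingertips stand 17 mm ahead of it and the grasp point (between the pads) lies 2 mm behind it; z points along the fingers, y is the line along which they close (so a half turn about z gives the same grasp; the last joint's range is limited). The gripper opens to 87 mm and grips with 3 to 60 N. Pads are 19 mm wide; open, the fingers measure 117 mm over their backs; the gripper's body (75 mm by 190 mm) begins 51 mm behind the grasp point.
Start: joints at [74.719, 18.392, -4.016, 83.108, 1.295, 78.541, -3.26], TCP at [0.18, -0.625, 0.213] pointing down, gripper open.
Joint ranges: [-163.93, 163.93], [-17.29, 119.83], [-79.2, 71.16], [3.27, 140.29], [-89.18, 269.18], [5.43, 117.66], [-154.24, 154.24]. Speed limits (degrees/s): [147.25, 147.25, 180, 180, 180, 180, 180].

### API

Orientations are given as [roll, pitch, yaw] about the fixed x, y, z axes, in that order (R = Rz(yaw) Ry(pitch) Rx(roll)).
In Python, from cell import env, cams gives the robot as it stands.
- The arm moves only by the shell command python3 -m pendant 'ROWS' [FORCE]. ROWS is JSON, a list of rows, each an object of numbers: "tx", "ty", "tz": the shift along the tool's x, y, z each as a share of 0.05 m, from -1 to 1; "spin": the turn about the tool's z as a share of 4 degrees, from -1 to 1; "claw": the closure, from 0 (fully open) to 1 (shut). A call has 1 to 10 rows; each row shifts and turns the commanded pose from where the row before left it, along the tool's axes as they then stand; what a row does not reach is not made up. A row lasts 1/8 s, in which the tool goes at most 62.5 mm and 10.7 degrees, less where a joint would pass 70% of its speed; a pose out of reach is approached as far as the arm can. A call with a number of a shift or a turn outside -1 to 1 is refused whole. A call with a gripper value outside its range is refused whole. The fingers move at their own pace and stop on an object; FORCE is the grip in N (left out, the last holds). Time passes only in rows, so rows that do not move let the fingers close. It gives the time, the measured TCP pose, the force, the opening and the grip force at its end, in the units of the state.
- env.get_obs(): the state, without advancing time (a new reading comes with each control period).
- cams.read_camera(name): name is "scene" or "top" or "wrist"; returns the picture (420x560x3 uint8, red, green, blue); there is no depth.
- cams.camera_info(name): a dict with "fx", "fy", "cx", "cy" (pixels), "rvec" (rotation vector, rad) and "tvec" (3), from world to camera coordinates, as OpenCV has them. Camera axes: x right, y down, z forward; pixel columns grow to the right and rows downward; lengths in m; the calibration is good to about 2 mm. A picture is of the moment at which its call begins: read the wrist's pose just before it. camera_info takes no time and is no camera call; for the wrist camera it gives the pose at the moment of the call.
- env.sign_off(): hands the job in; it is judged then, once.
The state is a dict: "time_s": time; "qpos": joint angles; "joint_velocities": joint speeds; "effort": joint torques, N m; "tool_pos": TCP position; "tool_rot": TCP orientation; "force": force on the tool from outside, world axes, zero at the start; "wrist_torque": the same for the moment, N m; "grip_width": finger opening in m; "grasp_force": force on a finger pad.
Only numpy, scipy, OpenCV 4.12 (cv2) and the standard library are available. Lean on these libraries where they do the work, as an engineer would, in place of code of your own. Each camera call takes 0.05 s, during which the arm holds its last target. There are 200 camera calls.

## Working session

There is one attempt and no reset: what is moved stays moved. The work goes in short steps, Python scripts to look and compute and a shell command to move; the robot and the scene stay as the last step left them, time stands still between calls to the robot, and variables do not carry over. Pictures are saved under pics/ and viewed, at most 14 in all, crops included, and the job is handed in when it is done.

```bash
ls; mkdir -p pics; python3 - <<'E'
from cell import env,cams
import cv2
for n in ["scene","top"]:
    im=cams.read_camera(n); cv2.imwrite(f"pics/{n}0.png",im[:,:,::-1]); print(n,cams.camera_info(n))
print(env.get_obs())
E
```

```text
pics
scene {'fx': 472.29992220355047, 'fy': 472.29992220355047, 'cx': 280.4709575976904, 'cy': 212.05130375861663, 'rvec': array([ 1.1879317 , -2.07222768,  1.17174798]), 'tvec': array([0.21934981, 0.33455192, 1.15703719])}
top {'fx': 425.0507619567053, 'fy': 425.0507619567053, 'cx': 277.34680179680134, 'cy': 208.92331721375848, 'rvec': array([ 2.14988288, -2.17109624,  0.09579733]), 'tvec': array([-0.07315619,  0.5832546 ,  1.11116827])}
{'time_s': 0.1, 'qpos': array([74.72008102, 18.43529327, -4.01561958, 83.16779374,  1.29560212,
       78.54288536, -3.26170693]), 'joint_velocities': array([ 0.02651861, -0.03026714,  0.05876154, -0.14604626,  0.04034605,
       -0.00065908,  0.08650225]), 'effort': array([ 1.46314469e-04, -4.92571628e+01, -4.05673608e-01, -3.13397312e+01,
       -6.41508261e-02,  3.94930376e-02,  6.23473488e-05]), 'tool_pos': array([ 0.1799241 , -0.62405595,  0.21196652]), 'tool_rot': array([-1.79899297e+02,  6.12795784e-03,  1.60880131e+01]), 'force': array([ 0.29646263, -0.33631564, -0.29330444]), 'wrist_torque': array([-0.01621913,  0.05322145,  0.00138498]), 'grasp_force': 0.0, 'grip_width': 0.08712996190544386}
```

View pics/top0.png

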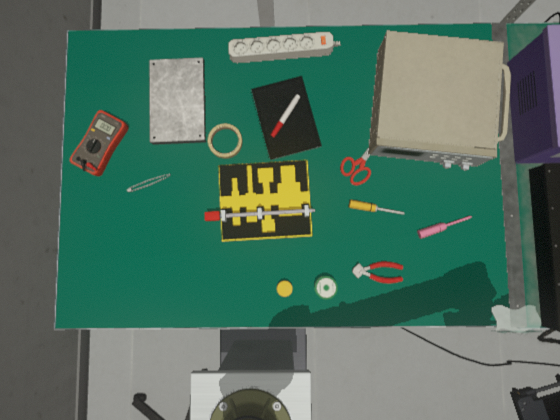

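View pics/scene0.png

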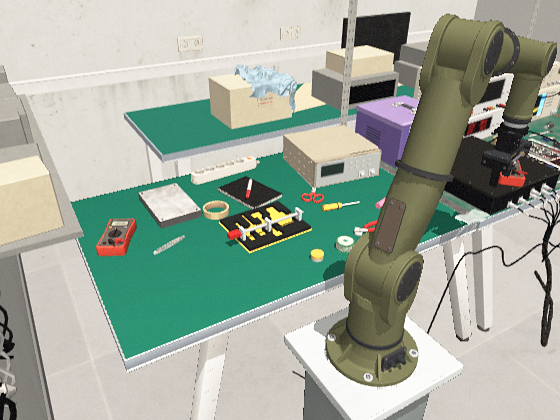

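The top view (up = +x, left = +y) shows the tray at about (265,201), with the bar's red grip at (212,215). The tweezers are at (149,183), the yellow screwdriver at (377,207) and the cutters at (378,271). The pot is at (285,289), the reel at (326,287) and the tape at (225,140). I see no spanner.

There are two screwdrivers: yellow at (365,206) and pink at (432,230). The yellow one is meant, since it is described with a yellow handle and the pink one is the look-alike.

```bash
cat > h.py <<'E'
from cell import env,cams
import cv2,numpy as np
def proj(ci,p):
    K=np.array([[ci['fx'],0,ci['cx']],[0,ci['fy'],ci['cy']],[0,0,1.]])
    return cv2.projectPoints(np.float64(p).reshape(-1,1,3),ci['rvec'],ci['tvec'],K,None)[0][:,0]
def P(ci,uv,z):
    R=cv2.Rodrigues(ci['rvec'])[0]; c=-R.T@ci['tvec']
    uv=np.atleast_2d(uv).astype(float)
    d=np.c_[(uv[:,0]-ci['cx'])/ci['fx'],(uv[:,1]-ci['cy'])/ci['fy'],np.ones(len(uv))]@R
    return (c+d*((z-c[2])/d[:,2])[:,None])[:,:2] if np.ndim(z) else (c+d*((z-c[2])/d[:,2:3]))[:,:2]
def st():
    o=env.get_obs(); return o
def go(x,y,z,yaw=None):
    "print move to target in tool units (rows of 1), spin first"
    o=env.get_obs(); p=o['tool_pos']; y0=o['tool_rot'][2]
    s=0 if yaw is None else (yaw-y0+90)%180-90
    a=np.radians(y0+s); d=np.array([x,y])-p[:2]
    tx=d@[np.cos(a),np.sin(a)]; ty=d@[np.sin(a),-np.cos(a)]
    print(f"yaw0 {y0:.2f} spin {-s/4:.2f} after-spin tx {tx/.05:.3f} ty {ty/.05:.3f} tz {(p[2]-z)/.05:.3f} | t {o['time_s']:.1f} pos {p.round(4)} w {o['grip_width']:.4f} f {o['force'].round(1)}")
def shot(n,f,crop=None,s=1):
    ci=cams.camera_info(n); im=cams.read_camera(n)[:,:,::-1].copy()
    o=im if crop is None else im[crop[1]:crop[3],crop[0]:crop[2]]
    if s!=1:o=cv2.resize(o,None,fx=s,fy=s,interpolation=cv2.INTER_CUBIC)
    cv2.imwrite('pics/'+f+'.png',o); np.save('pics/'+f+'.npy',im); import pickle; pickle.dump(ci,open('pics/'+f+'.pkl','wb'))
    return ci,im
def load(f):
    import pickle; return pickle.load(open('pics/'+f+'.pkl','rb')),np.load('pics/'+f+'.npy')
E
python3 - <<'E'
from h import *
ci=cams.camera_info('top')
for n,uv,z in [('traycorners',[(219,161),(308,160),(312,236),(222,241)],.016),('grip',[(212,215)],.045),('tw',[(128,189),(170,176)],.005),('sd',[(351,205),(377,208),(405,213)],.011),('cut',[(353,271),(404,265),(404,280)],.01),('pot reel tape',[(285,289),(326,287),(225,140)],.02)]:
    print(n,P(ci,uv,z).round(3).tolist())
im=cv2.imread('pics/top0.png')
cv2.imwrite('pics/c1.png',cv2.resize(im[120:310,120:480],None,fx=2.2,fy=2.2,interpolation=cv2.INTER_CUBIC))
w=cams.camera_info('wrist');R=cv2.Rodrigues(w['rvec'])[0];print(w['fx'],-R.T@w['tvec'],R.round(2).tolist())
E
```

```text
traycorners [[0.718, 0.081], [0.718, -0.164], [0.51, -0.171], [0.498, 0.072]]
grip [[0.567, 0.094]]
tw [[0.645, 0.335], [0.68, 0.219]]
sd [[0.593, -0.279], [0.584, -0.35], [0.57, -0.425]]
cut [[0.415, -0.28], [0.43, -0.417], [0.39, -0.415]]
pot reel tape [[0.37, -0.097], [0.374, -0.206], [0.776, 0.064]]
290.2782986065388 [ 0.24474929 -0.60588537  0.3835227 ] [[0.28, -0.96, -0.0], [-0.93, -0.27, 0.25], [-0.24, -0.07, -0.97]]
```

View pics/c1.png

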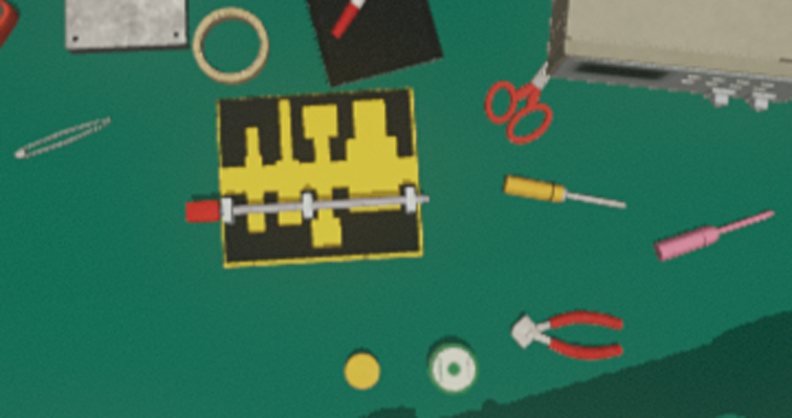

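The crop confirms it: the yellow handle is at crop (530,188) and the pink look-alike at (685,243). The cutters' jaws point left, the tweezers' direction is not clear yet, and there is no spanner. I'll move over the right-hand tools first.

```bash
python3 -m pendant '[{"tx":0.81,"ty":-0.4},{"tx":0.81,"ty":-0.4},{"tx":0.81,"ty":-0.4},{"tx":0.81,"ty":-0.4},{"tx":0.81,"ty":-0.4},{"tx":0.81,"ty":-0.4},{"tx":0.81,"ty":-0.4},{"tx":0.81,"ty":-0.4},{"tx":0.81,"ty":-0.4},{"spin":-1}]'
python3 -m pendant '[{"spin":-1},{"spin":-1},{"spin":-1},{"spin":-1},{"spin":-1},{"spin":-1},{"spin":-1},{"spin":-1},{"spin":-1},{"spin":-1}]'
python3 -m pendant '[{"spin":-1},{"spin":-1},{"spin":-1},{"spin":-1},{"spin":-1},{"spin":-1},{"spin":-1},{"spin":-1},{},{}]'
python3 - <<'E'
from h import *
shot('wrist','w1',s=1.42)
go(0.567,0.0,0.25,92)
E
```

```text
yaw0 16.09 spin -18.98 after-spin tx 12.205 ty 8.172 tz -0.758 | t 0.1 pos [ 0.18   -0.6241  0.2121] w 0.0870 f [-0.1 -0.3  0.1]invalid input at $[0]: expected keys tx, ty, tz, spin, claw
invalid input at $[0]: expected keys tx, ty, tz, spin, claw
invalid input at $[0]: expected keys tx, ty, tz, spin, claw
```

View pics/w1.png

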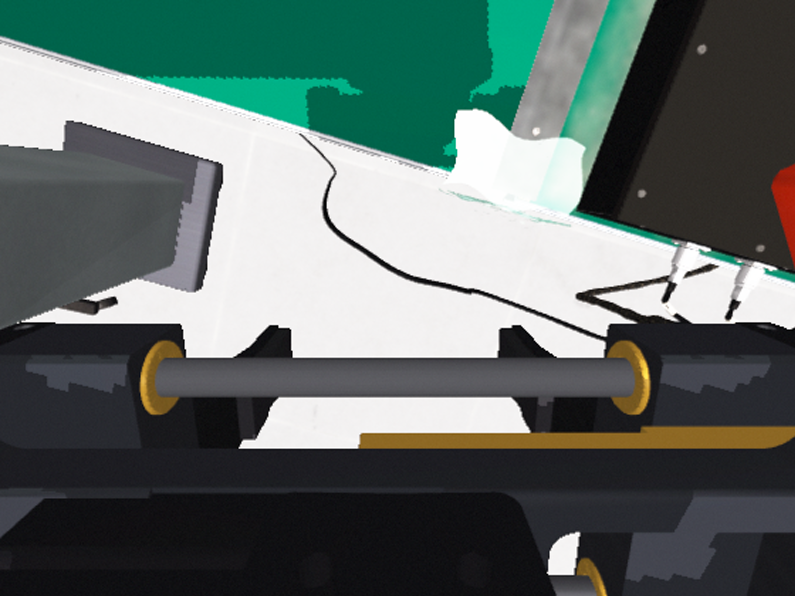

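All five keys are needed in each row, so nothing moved. The wrist picture shows only the bench edge and the gripper, with tool +x pointing up in the image.

```bash
python3 -m pendant '[{"tx":0.81,"ty":-0.4,"tz":0,"spin":0,"claw":0},{"tx":0.81,"ty":-0.4,"tz":0,"spin":0,"claw":0},{"tx":0.81,"ty":-0.4,"tz":0,"spin":0,"claw":0},{"tx":0.81,"ty":-0.4,"tz":0,"spin":0,"claw":0},{"tx":0.81,"ty":-0.4,"tz":0,"spin":0,"claw":0},{"tx":0.81,"ty":-0.4,"tz":0,"spin":0,"claw":0},{"tx":0,"ty":0,"tz":0,"spin":-1,"claw":0},{"tx":0,"ty":0,"tz":0,"spin":-1,"claw":0},{"tx":0,"ty":0,"tz":0,"spin":-1,"claw":0},{"tx":0,"ty":0,"tz":0,"spin":-1,"claw":0}]'
python3 -m pendant '[{"tx":0,"ty":0,"tz":0,"spin":-1,"claw":0},{"tx":0,"ty":0,"tz":0,"spin":-1,"claw":0},{"tx":0,"ty":0,"tz":0,"spin":-1,"claw":0},{"tx":0,"ty":0,"tz":0,"spin":-1,"claw":0},{"tx":0,"ty":0,"tz":0,"spin":-1,"claw":0},{"tx":0,"ty":0,"tz":0,"spin":-1,"claw":0},{"tx":0,"ty":0,"tz":0,"spin":0,"claw":0}]'
python3 - <<'E'
from h import *
shot('wrist','w2',s=1.42)
go(0.567,0.0,0.25,92)
E
```

```text
time_s: 1.4
tool_pos: [0.3802, -0.4417, 0.2126]
tool_rot: [-180.0, 0.0, 32.2]
force: [-0.4, 0.3, -0.5]
grip_width: 0.0871
grasp_force: 0.0
time_s: 2.28
tool_pos: [0.3802, -0.4418, 0.2126]
tool_rot: [-180.0, -0.0, 56.0]
force: [-1.2, 0.5, -1.0]
grip_width: 0.0868
grasp_force: 0.0
yaw0 56.01 spin -9.00 after-spin tx 8.701 ty 4.042 tz -0.747 | t 2.3 pos [ 0.3802 -0.4418  0.2127] w 0.0869 f [ 0.2 -0.1 -0.1]
```

View pics/w2.png

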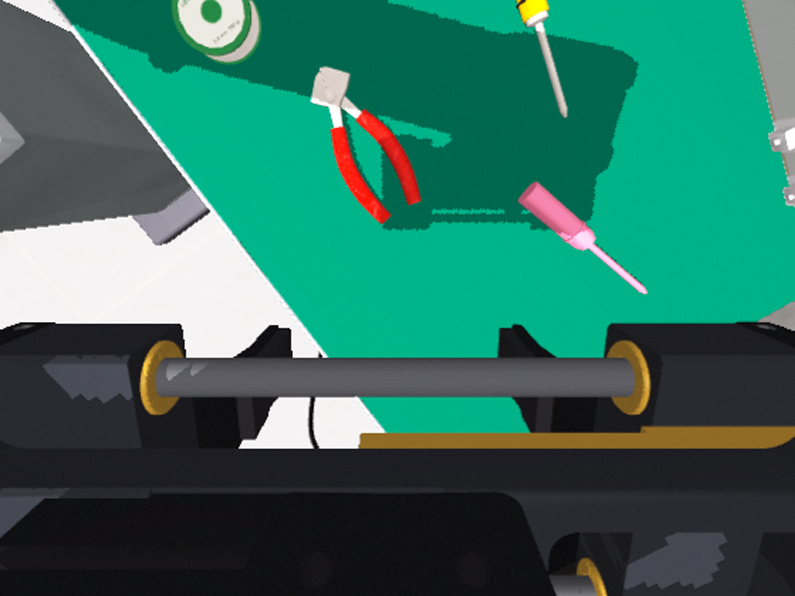

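The cutters' jaws are at (330,85) and their handle ends at (388,215) and (418,200). The yellow screwdriver's tip is at (565,113) with its handle cut off at the top edge, and the pink one is at (560,215). Next I'll look at the tray.

```bash
python3 -m pendant '[{"tx":0,"ty":0,"tz":0,"spin":-1,"claw":0},{"tx":0,"ty":0,"tz":0,"spin":-1,"claw":0},{"tx":0,"ty":0,"tz":0,"spin":-1,"claw":0},{"tx":0,"ty":0,"tz":0,"spin":-1,"claw":0},{"tx":0,"ty":0,"tz":0,"spin":-1,"claw":0},{"tx":0,"ty":0,"tz":0,"spin":-1,"claw":0},{"tx":0,"ty":0,"tz":0,"spin":-1,"claw":0},{"tx":0,"ty":0,"tz":0,"spin":-1,"claw":0},{"tx":0,"ty":0,"tz":0,"spin":-1,"claw":0}]'
python3 -m pendant '[{"tx":0.85,"ty":0.67,"tz":-0.14,"spin":0,"claw":0},{"tx":0.85,"ty":0.67,"tz":-0.14,"spin":0,"claw":0},{"tx":0.85,"ty":0.67,"tz":-0.14,"spin":0,"claw":0},{"tx":0.85,"ty":0.67,"tz":-0.14,"spin":0,"claw":0},{"tx":0.85,"ty":0.67,"tz":-0.14,"spin":0,"claw":0},{"tx":0.85,"ty":0.67,"tz":-0.14,"spin":0,"claw":0},{"tx":0,"ty":0,"tz":0,"spin":0,"claw":0},{"tx":0,"ty":0,"tz":0,"spin":0,"claw":0}]'
python3 - <<'E'
from h import *
shot('wrist','w3',s=1.42)
go(0.567,0.094,0.25,92)
E
```

```text
time_s: 3.45
tool_pos: [0.3802, -0.4419, 0.2128]
tool_rot: [-180.0, -0.0, 92.1]
force: [1.1, -0.3, -0.0]
grip_width: 0.0865
grasp_force: 0.0
time_s: 4.45
tool_pos: [0.5716, -0.1803, 0.2546]
tool_rot: [-180.0, 0.0, 92.1]
force: [-0.1, -0.5, -0.5]
grip_width: 0.087
grasp_force: 0.0
yaw0 91.95 spin -0.01 after-spin tx 5.505 ty 0.109 tz 0.090 | t 4.5 pos [ 0.5712 -0.1813  0.2545] w 0.0870 f [-0.1 -1.9 -0.4]
```

View pics/w3.png

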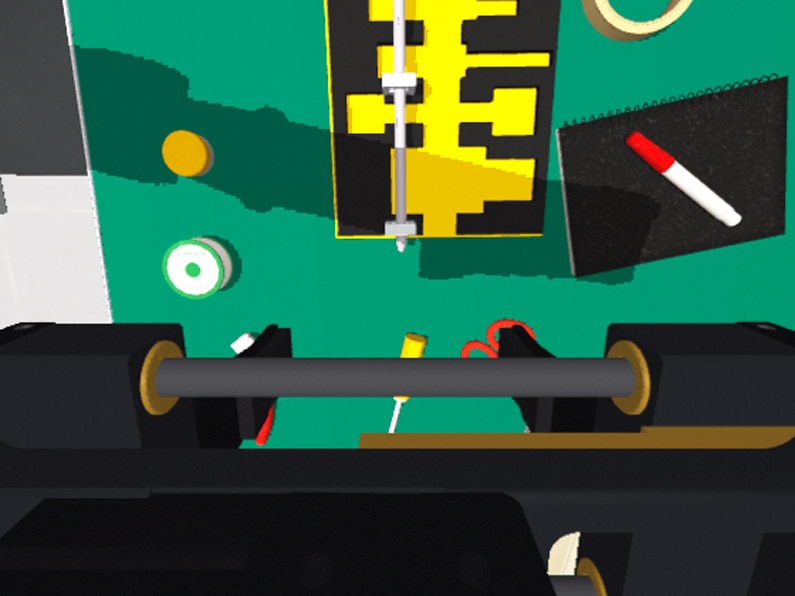

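The tray's near rim corners are at (336,238) and (543,236). The tops of eyes 3 and 2 are at (400,226) and (399,80), and the bar's tip is at (402,245). I'll compute the tray pose and step towards the grip.

```bash
python3 - <<'E'
from h import *
ci,im=load('w3')
q=lambda l,z:P(ci,np.array(l)/1.42,z)
e=q([(400,226),(399,80)],.054);print('eyes',e)
c=q([(336,238),(543,236)],.016);print('corners16',c,np.linalg.norm(c[0]-c[1])); print('z.0',q([(336,238),(543,236)],.0))
d=e[1]-e[0];print('len',np.linalg.norm(d),'yaw',np.degrees(np.arctan2(-d[0],d[1])))
d=c[1]-c[0];print('yaw c',np.degrees(np.arctan2(d[1],d[0])))
print('pot reel',q([(186,153),(193,268)],.025))
E
python3 -m pendant '[{"tx":0.9,"ty":0,"tz":0,"spin":0,"claw":0},{"tx":0.9,"ty":0,"tz":0,"spin":0,"claw":0},{"tx":0.9,"ty":0,"tz":0,"spin":0,"claw":0},{"tx":0.9,"ty":0,"tz":0,"spin":0,"claw":0},{"tx":0,"ty":0,"tz":0,"spin":0,"claw":0}]'
python3 - <<'E'
from h import *
shot('wrist','w4',s=1.42)
E
```

```text
eyes [[ 0.57513006 -0.15042552]
 [ 0.56969672 -0.03091484]]
corners16 [[ 0.51256012 -0.16840024]
 [ 0.71838239 -0.15918866]] 0.20602830119978993
z.0 [[ 0.51037599 -0.1705806 ]
 [ 0.72422801 -0.16100965]]
len 0.1196341313230113 yaw 2.603059281717922
yaw c 2.562563801107032
pot reel [[ 0.37501199 -0.09320072]
 [ 0.37202797 -0.20195342]]
time_s: 5.12
tool_pos: [0.5647, 0.0033, 0.2553]
tool_rot: [180.0, -0.0, 92.3]
force: [0.1, -0.4, 0.2]
grip_width: 0.0873
grasp_force: 0.0
```

View pics/w4.png

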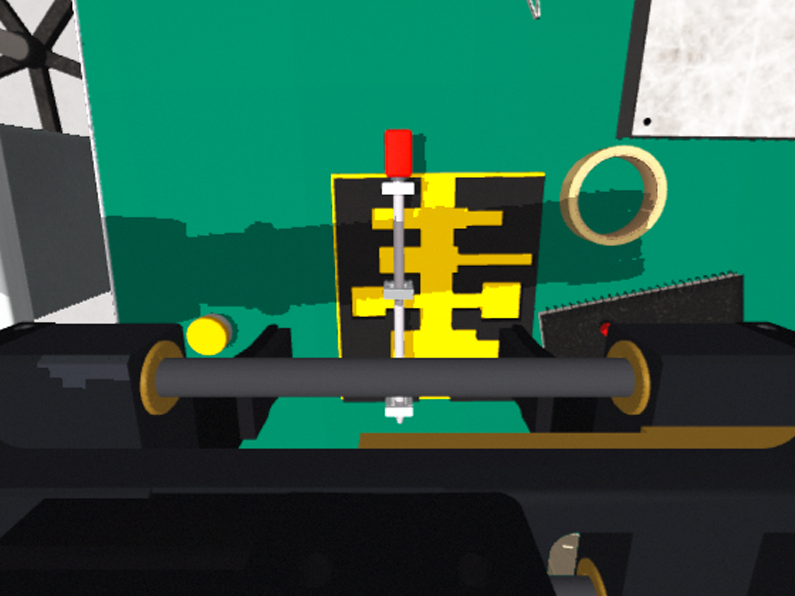

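The red grip spans (385–412, 130–177), eye 1's top is at (397,188) and eye 2's at (398,290). The far rim corners are at (332,175) and (545,172), and the tweezers' end is just visible at (533,10).

```bash
python3 - <<'E'
from h import *
from scipy.optimize import least_squares
A=[('w3',(400,226),(-40,-110,54)),('w3',(399,80),(-40,13.5,54)),('w3',(336,238),(-106,-124,4)),('w3',(543,236),(106,-124,4)),
('w4',(397,188),(-40,110,54)),('w4',(398,290),(-40,13.5,54)),('w4',(332,175),(-106,124,4)),('w4',(545,172),(106,124,4))]
C={n:load(n)[0] for n in('w3','w4')}
def W(p,m): 
    c,s=np.cos(p[2]),np.sin(p[2]); m=np.array(m)/1000
    return np.array([p[0]+c*m[0]-s*m[1],p[1]+s*m[0]+c*m[1],m[2]])
def r(p): return np.concatenate([proj(C[n],W(p,m))[0]-np.array(uv)/1.42 for n,uv,m in A])
s=least_squares(r,[.61,-.045,.045],loss='soft_l1');print(s.x,np.degrees(s.x[2]),s.fun.reshape(-1,2).round(1).tolist())
np.save('tray.npy',s.x)
ci,im=load('w4'); g=((im[:,:,2]>150)&(im[:,:,1]<60)&(im[:,:,0]<60)).astype(np.uint8)
n,l,stt,ce=cv2.connectedComponentsWithStats(g)
for k in range(1,n):
  if stt[k,4]>100:print(stt[k],ce[k],P(ci,ce[k],.05))
print('home grip expected',W(s.x,(-40,137,41)))
go(*W(s.x,(-40,139,0))[:2],.12,90+np.degrees(s.x[2]))
E
```

```text
[ 0.61029875 -0.04149008  0.0482578 ] 2.7649685485747195 [[0.3, 2.3], [0.0, -0.9], [-0.4, 0.3], [-0.4, -0.2], [0.6, 0.0], [0.4, 2.8], [-1.1, -1.2], [0.1, -0.3]]
[271  91  19  34 630] [280.05555556 107.41111111] [[0.56363632 0.09637075]]
home grip expected [0.56373656 0.09342086 0.041     ]
yaw0 92.12 spin -0.16 after-spin tx 1.905 ty 0.065 tz 2.701 | t 5.2 pos [5.650e-01 1.000e-04 2.551e-01] w 0.0874 f [ 0.6 -1.  -0.5]
```

```bash
python3 -m pendant '[{"tx":0.64,"ty":0.02,"tz":0,"spin":-0.16,"claw":0},{"tx":0.64,"ty":0.02,"tz":0,"spin":0,"claw":0},{"tx":0.64,"ty":0.02,"tz":0,"spin":0,"claw":0},{"tx":0,"ty":0,"tz":0.8,"spin":0,"claw":0},{"tx":0,"ty":0,"tz":0.8,"spin":0,"claw":0},{"tx":0,"ty":0,"tz":0.8,"spin":0,"claw":0},{"tx":0,"ty":0,"tz":0.8,"spin":0,"claw":0},{"tx":0,"ty":0,"tz":0.6,"spin":0,"claw":0},{"tx":0,"ty":0,"tz":0.46,"spin":0,"claw":0},{"tx":0,"ty":0,"tz":0,"spin":0,"claw":0}]'
python3 -m pendant '[{"tx":0,"ty":0,"tz":0,"spin":0,"claw":0.6},{"tx":0,"ty":0,"tz":0,"spin":0,"claw":0.8},{"tx":0,"ty":0,"tz":0,"spin":0,"claw":1},{"tx":0,"ty":0,"tz":0,"spin":0,"claw":1},{"tx":0,"ty":0,"tz":0,"spin":0,"claw":1},{"tx":0,"ty":0,"tz":0,"spin":0,"claw":1}]' 30
```

```text
time_s: 6.42
tool_pos: [0.5628, 0.0927, 0.0397]
tool_rot: [-179.7, 0.1, 92.5]
force: [-0.5, -0.2, -0.2]
grip_width: 0.0869
grasp_force: 0.0
time_s: 7.18
tool_pos: [0.5641, 0.0962, 0.0419]
tool_rot: [180.0, 0.0, 92.7]
force: [0.0, 0.6, -0.6]
grip_width: 0.0349
grasp_force: 0.0
```

```bash
python3 -m pendant '[{"tx":0,"ty":0,"tz":0,"spin":0,"claw":1},{"tx":0,"ty":0,"tz":0,"spin":0,"claw":1},{"tx":0,"ty":0,"tz":0,"spin":0,"claw":1},{"tx":0,"ty":0,"tz":-0.05,"spin":0,"claw":1},{"tx":0,"ty":0,"tz":0,"spin":0,"claw":1},{"tx":0.4,"ty":0,"tz":0,"spin":0,"claw":1},{"tx":0.5,"ty":0,"tz":0,"spin":0,"claw":1},{"tx":0.5,"ty":0,"tz":0,"spin":0,"claw":1}]'
python3 -m pendant '[{"tx":0.5,"ty":0,"tz":0,"spin":0,"claw":1},{"tx":0.5,"ty":0,"tz":0,"spin":0,"claw":1},{"tx":0.5,"ty":0,"tz":0,"spin":0,"claw":1},{"tx":0.5,"ty":0,"tz":0,"spin":0,"claw":1},{"tx":0.5,"ty":0,"tz":0,"spin":0,"claw":1},{"tx":0.5,"ty":0,"tz":0,"spin":0,"claw":1},{"tx":0.5,"ty":0,"tz":0,"spin":0,"claw":1},{"tx":0.5,"ty":0,"tz":0,"spin":0,"claw":1},{"tx":0,"ty":0,"tz":0,"spin":0,"claw":1},{"tx":0,"ty":0,"tz":0,"spin":0,"claw":1}]'
```

```text
time_s: 8.18
tool_pos: [0.5609, 0.1666, 0.0445]
tool_rot: [180.0, 0.0, 92.7]
force: [-0.1, -0.8, 0.1]
grip_width: 0.0001
grasp_force: 0.0
time_s: 9.43
tool_pos: [0.5516, 0.3646, 0.0441]
tool_rot: [-180.0, 0.1, 92.7]
force: [0.7, 0.3, -0.2]
grip_width: 0.0001
grasp_force: 0.0
```

The fingers closed empty. Checking the bar with the top camera.

```bash
python3 -m pendant '[{"tx":0,"ty":0,"tz":-0.8,"spin":0,"claw":0},{"tx":0,"ty":0,"tz":-0.8,"spin":0,"claw":0},{"tx":0,"ty":0,"tz":-0.8,"spin":0,"claw":0}]'; python3 - <<'E'
from h import *
shot('top','t1',(110,120,430,330),2.4)
ci,im=load('t1'); g=((im[:,:,2]>120)&(im[:,:,1]<70)&(im[:,:,0]<70)).astype(np.uint8)
n,l,s,ce=cv2.connectedComponentsWithStats(g)
for k in range(1,n):
  if s[k,4]>20:print(s[k],ce[k],P(ci,ce[k],.05))
E
```

```text
time_s: 9.8
tool_pos: [0.552, 0.3636, 0.1655]
tool_rot: [180.0, 0.1, 92.6]
force: [0.6, 0.6, -0.5]
grip_width: 0.0228
grasp_force: 0.0
[ 98 112  27  57 118] [113.02542373 136.01694915] [[0.78316895 0.36303037]]
[271 122  12  15  76] [276.30263158 128.88157895] [[ 0.79686165 -0.07832043]]
[348 158  13  16  43] [353.06976744 164.06976744] [[ 0.69812062 -0.28156056]]
[356 160   8  12  25] [360.12 165.16] [[ 0.69494527 -0.30015708]]
[361 169   9  14  25] [365.88 175.8 ] [[ 0.66611697 -0.31453354]]
[205 211  15  10 136] [212.16911765 215.625     ] [[0.56444845 0.09297122]]
[370 262  32   7 136] [386.19117647 264.63970588] [[ 0.43228548 -0.35984375]]
[371 274  31   9 139] [385.84172662 278.91366906] [[ 0.39575534 -0.35764829]]
```

View pics/t1.png

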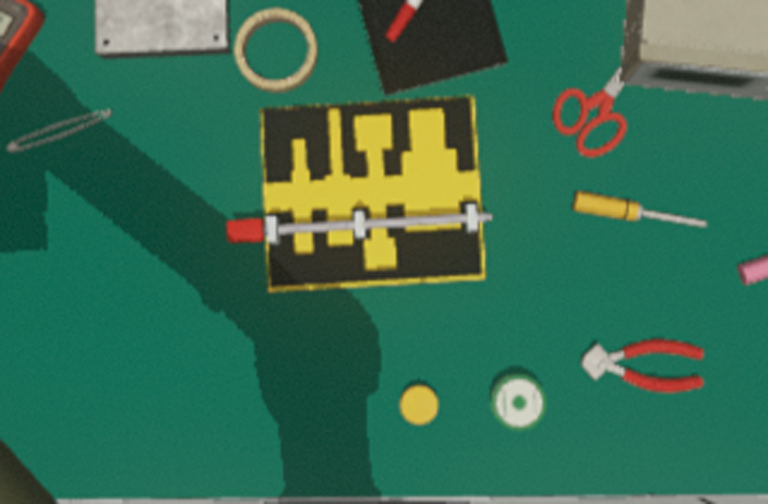

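The bar is still home, with its grip at world (0.564,0.093). The view is otherwise unchanged, so the fingers must have slacked or slipped. I'll retry and check the grip before pulling.

```bash
python3 -m pendant '[{"tx":-0.9,"ty":0,"tz":0,"spin":0,"claw":0},{"tx":-0.9,"ty":0,"tz":0,"spin":0,"claw":0},{"tx":-0.9,"ty":0,"tz":0,"spin":0,"claw":0},{"tx":-0.9,"ty":0,"tz":0,"spin":0,"claw":0},{"tx":-0.9,"ty":0,"tz":0,"spin":0,"claw":0},{"tx":-0.9,"ty":0,"tz":0,"spin":0,"claw":0},{"tx":0,"ty":0,"tz":0,"spin":0,"claw":0},{"tx":0,"ty":0,"tz":0,"spin":0,"claw":0},{"tx":0,"ty":0,"tz":0,"spin":0,"claw":0}]'
python3 - <<'E'
from h import *
t=np.load('tray.npy');c,s=np.cos(t[2]),np.sin(t[2])
go(.5637,.0955,.042,90+np.degrees(t[2]))
E
```

```text
time_s: 10.98
tool_pos: [0.5638, 0.0974, 0.1645]
tool_rot: [180.0, -0.0, 92.8]
force: [0.7, 0.3, -1.0]
grip_width: 0.0868
grasp_force: 0.0
yaw0 92.83 spin 0.02 after-spin tx -0.038 ty -0.004 tz 2.450 | t 11.0 pos [0.5638 0.0974 0.1645] w 0.0868 f [ 0.7  0.3 -1. ]
```

```bash
python3 -m pendant '[{"tx":0,"ty":0,"tz":0.8,"spin":0,"claw":0},{"tx":0,"ty":0,"tz":0.8,"spin":0,"claw":0},{"tx":0,"ty":0,"tz":0.6,"spin":0,"claw":0},{"tx":0,"ty":0,"tz":0.25,"spin":0,"claw":0.6},{"tx":0,"ty":0,"tz":0,"spin":0,"claw":0.6},{"tx":0,"ty":0,"tz":0,"spin":0,"claw":0.6},{"tx":0,"ty":0,"tz":0,"spin":0,"claw":0.6},{"tx":0,"ty":0,"tz":0,"spin":0,"claw":0.6},{"tx":0,"ty":0,"tz":0,"spin":0,"claw":0.6}]'
python3 -m pendant '[{"tx":0,"ty":0,"tz":0,"spin":0,"claw":0.9},{"tx":0,"ty":0,"tz":0,"spin":0,"claw":0.9}]' 40
python3 -m pendant '[{"tx":0,"ty":0,"tz":0,"spin":0,"claw":0.9},{"tx":0,"ty":0,"tz":0,"spin":0,"claw":0.9}]'
python3 -m pendant '[{"tx":0,"ty":0,"tz":0,"spin":0,"claw":0.9},{"tx":0,"ty":0,"tz":0,"spin":0,"claw":0.9}]'
```

```text
time_s: 12.1
tool_pos: [0.5643, 0.096, 0.0423]
tool_rot: [180.0, 0.0, 92.7]
force: [0.1, -0.5, -0.5]
grip_width: 0.0377
grasp_force: 0.0
time_s: 12.35
tool_pos: [0.5641, 0.0961, 0.0419]
tool_rot: [-180.0, 0.0, 92.7]
force: [-0.4, 0.5, -0.2]
grip_width: 0.022
grasp_force: 0.0
time_s: 12.6
tool_pos: [0.5641, 0.0961, 0.0419]
tool_rot: [-180.0, 0.0, 92.7]
force: [-0.7, -0.3, -1.0]
grip_width: 0.0101
grasp_force: 0.0
time_s: 12.85
tool_pos: [0.5641, 0.0962, 0.0419]
tool_rot: [-180.0, 0.0, 92.7]
force: [0.5, -0.8, 0.1]
grip_width: 0.0093
grasp_force: 0.0
```

```bash
python3 - <<'E'
from h import *
c1,a=shot('scene','s1'); c2,b=shot('wrist','w5')
p=proj(c1,[env.get_obs()['tool_pos']])[0];print(p, proj(c2,[env.get_obs()['tool_pos']]))
x,y=int(p[0]),int(p[1])
a=cv2.resize(a[y-60:y+60,x-70:x+70],None,fx=3,fy=3); b=b[:,60:480]
h=360;b=cv2.resize(b,(360,h))
cv2.imwrite('pics/m1.png',np.hstack([a,b]))
E
```

```text
[233.17252106 233.51900469] [[278.61727253 239.44067382]]
```

View pics/m1.png

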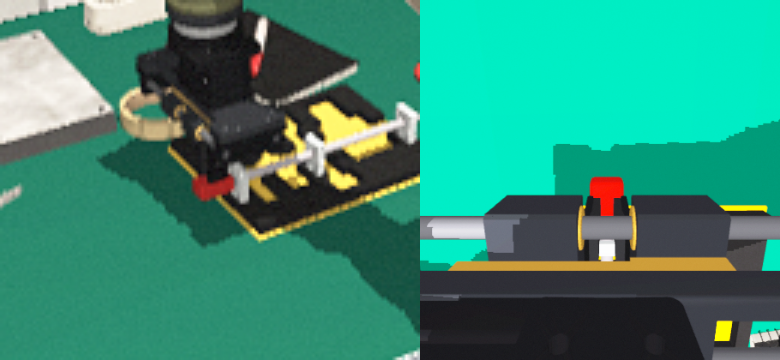

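```bash
python3 - <<'E'
from h import *
ci,im=load('w5'); p=env.get_obs()['tool_pos']
for dz in(-.017,0,.03,.05): print(dz,proj(ci,[p+[0,0,dz], p+[.006,0.0095,dz],p+[.006,-.0095,dz]]).round(0).tolist())
ci4,_=load('w4');p4=np.array([.565,.0001,.2551])
for dz in(-.017,0,.03): print(dz,proj(ci4,[p4+[.045,0,dz],p4+[.045,.0095,dz]]).round(0).tolist())
cv2.imwrite('pics/m2.png',cv2.resize(im[180:330,190:370],None,fx=4,fy=4))
E
```

```text
-0.017 [[279.0, 230.0], [288.0, 217.0], [286.0, 244.0]]
0 [[279.0, 239.0], [289.0, 226.0], [287.0, 254.0]]
0.03 [[279.0, 260.0], [291.0, 244.0], [289.0, 277.0]]
0.05 [[279.0, 279.0], [293.0, 261.0], [291.0, 298.0]]
-0.017 [[344.0, 237.0], [345.0, 224.0]]
0 [[350.0, 247.0], [351.0, 233.0]]
0.03 [[363.0, 269.0], [365.0, 252.0]]
```

View pics/m2.png

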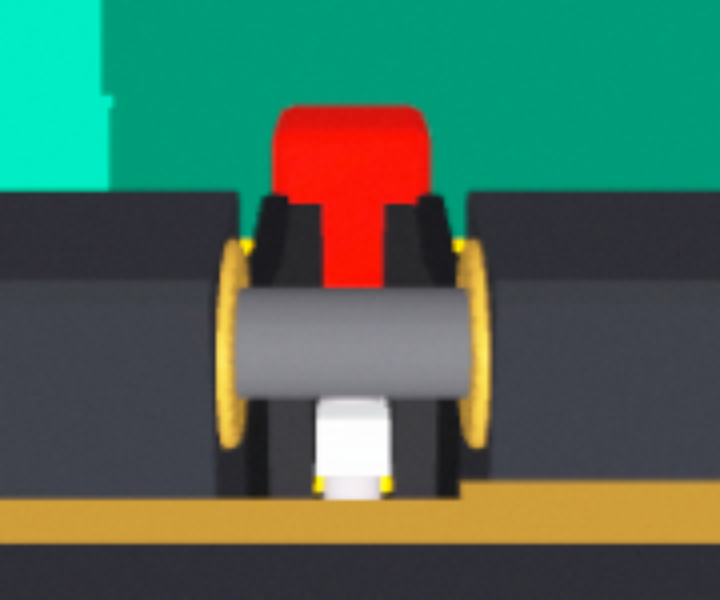

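The crop shows the fingers lying over the top of the grip rather than around it, with the red visible under both fingers. So the fingertips reach less deep than assumed. I'll open, go lower in steps and close again.

```bash
python3 -m pendant '[{"tx":0,"ty":0,"tz":-0.4,"spin":0,"claw":0.3},{"tx":0.08,"ty":0,"tz":0,"spin":0,"claw":0.3},{"tx":0,"ty":0,"tz":0,"spin":0,"claw":0.3},{"tx":0,"ty":0,"tz":0,"spin":0,"claw":0.3},{"tx":0,"ty":0,"tz":0,"spin":0,"claw":0.3},{"tx":0,"ty":0,"tz":0,"spin":0,"claw":0.3},{"tx":0,"ty":0,"tz":0.4,"spin":0,"claw":0.3},{"tx":0,"ty":0,"tz":0.2,"spin":0,"claw":0.3},{"tx":0,"ty":0,"tz":0.16,"spin":0,"claw":0.3},{"tx":0,"ty":0,"tz":0,"spin":0,"claw":0.3}]'
python3 -m pendant '[{"tx":0,"ty":0,"tz":0,"spin":0,"claw":1},{"tx":0,"ty":0,"tz":0,"spin":0,"claw":1},{"tx":0,"ty":0,"tz":0,"spin":0,"claw":1},{"tx":0,"ty":0,"tz":0,"spin":0,"claw":1},{"tx":0,"ty":0,"tz":0,"spin":0,"claw":1},{"tx":0,"ty":0,"tz":0,"spin":0,"claw":1}]' 40
python3 -m pendant '[{"tx":0,"ty":0,"tz":0,"spin":0,"claw":1},{"tx":0,"ty":0,"tz":0,"spin":0,"claw":1},{"tx":0,"ty":0,"tz":0,"spin":0,"claw":1}]' 40
```

```text
time_s: 14.2
tool_pos: [0.5632, 0.1001, 0.0229]
tool_rot: [-179.9, -0.0, 92.7]
force: [0.4, -0.8, 0.5]
grip_width: 0.0609
grasp_force: 0.0
time_s: 14.95
tool_pos: [0.564, 0.1001, 0.024]
tool_rot: [180.0, 0.0, 92.7]
force: [-0.4, -0.1, -0.3]
grip_width: 0.0233
grasp_force: 40.0
time_s: 15.32
tool_pos: [0.564, 0.1001, 0.024]
tool_rot: [180.0, 0.0, 92.7]
force: [-0.4, -0.3, 1.2]
grip_width: 0.0234
grasp_force: 40.0
```

Now it holds at 23 mm and 40 N. Pull.

```bash
python3 -m pendant '[{"tx":0,"ty":0,"tz":-0.05,"spin":0,"claw":1},{"tx":0,"ty":0,"tz":0,"spin":0,"claw":1},{"tx":0.4,"ty":0,"tz":0,"spin":0,"claw":1},{"tx":0.4,"ty":0,"tz":0,"spin":0,"claw":1},{"tx":0.4,"ty":0,"tz":0,"spin":0,"claw":1},{"tx":0.4,"ty":0,"tz":0,"spin":0,"claw":1},{"tx":0.4,"ty":0,"tz":0,"spin":0,"claw":1},{"tx":0.4,"ty":0,"tz":0,"spin":0,"claw":1}]'
python3 -m pendant '[{"tx":0.4,"ty":0,"tz":0,"spin":0,"claw":1},{"tx":0.4,"ty":0,"tz":0,"spin":0,"claw":1},{"tx":0.4,"ty":0,"tz":0,"spin":0,"claw":1},{"tx":0.4,"ty":0,"tz":0,"spin":0,"claw":1},{"tx":0.4,"ty":0,"tz":0,"spin":0,"claw":1},{"tx":0.4,"ty":0,"tz":0,"spin":0,"claw":1},{"tx":0.4,"ty":0,"tz":0,"spin":0,"claw":1},{"tx":0.4,"ty":0,"tz":0,"spin":0,"claw":1},{"tx":0,"ty":0,"tz":0,"spin":0,"claw":1}]'
python3 - <<'E'
from h import *
ci,im=shot('top','t2',(110,140,350,320),3)
go(.49,.39,.02,92.8)
E
```

```text
time_s: 16.32
tool_pos: [0.5582, 0.2212, 0.0264]
tool_rot: [-180.0, 0.0, 92.7]
force: [0.2, -0.1, -0.7]
grip_width: 0.0239
grasp_force: 40.0
time_s: 17.45
tool_pos: [0.5494, 0.3826, 0.0265]
tool_rot: [-180.0, -0.1, 92.9]
force: [0.8, 0.6, -1.1]
grip_width: 0.0235
grasp_force: 40.0
yaw0 92.82 spin 0.00 after-spin tx 0.244 ty -1.192 tz 0.126 | t 17.5 pos [0.5501 0.3807 0.0263] w 0.0236 f [-0.4 -0.6 -0.9]
```

View pics/t2.png

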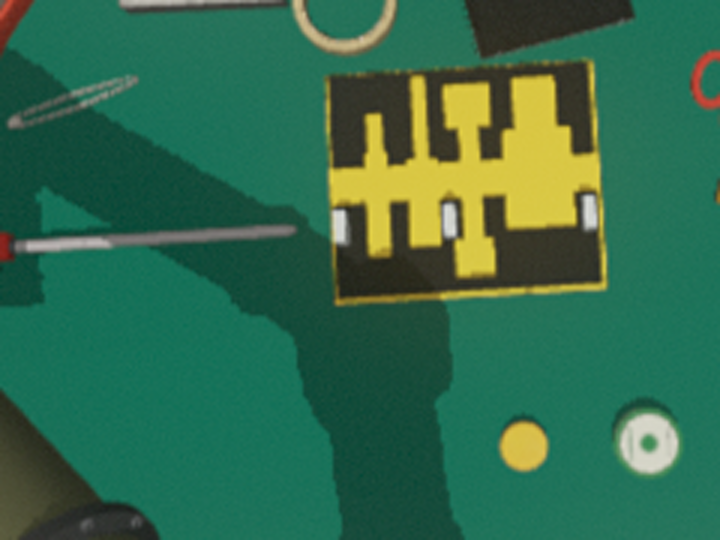

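The bar is clear of the eyes, with its tip at crop (295,230), about 12 mm past eye 1 on the left. I'll move it towards the robot and lower it.

```bash
python3 -m pendant '[{"tx":0,"ty":-0.4,"tz":0,"spin":0,"claw":1},{"tx":0,"ty":-0.4,"tz":0,"spin":0,"claw":1},{"tx":0,"ty":-0.4,"tz":0,"spin":0,"claw":1},{"tx":0,"ty":0,"tz":0.3,"spin":0,"claw":1},{"tx":0,"ty":0,"tz":0.2,"spin":0,"claw":1},{"tx":0,"ty":0,"tz":0.1,"spin":0,"claw":1},{"tx":0,"ty":0,"tz":0,"spin":0,"claw":1}]'
python3 -m pendant '[{"tx":0,"ty":0,"tz":0.04,"spin":0,"claw":1},{"tx":0,"ty":0,"tz":0.0,"spin":0,"claw":1}]'
python3 -m pendant '[{"tx":0,"ty":0,"tz":0.04,"spin":0,"claw":1},{"tx":0,"ty":0,"tz":0.0,"spin":0,"claw":1}]'
```

```text
time_s: 18.38
tool_pos: [0.4909, 0.3765, -0.0045]
tool_rot: [-179.9, 0.0, 92.7]
force: [0.1, 0.3, -0.5]
grip_width: 0.0236
grasp_force: 40.0
time_s: 18.62
tool_pos: [0.4908, 0.3771, -0.0055]
tool_rot: [180.0, -0.0, 92.7]
force: [0.6, -0.2, -0.9]
grip_width: 0.0236
grasp_force: 40.0
time_s: 18.88
tool_pos: [0.4906, 0.3769, -0.0076]
tool_rot: [-180.0, 0.0, 92.7]
force: [-0.1, -0.1, -0.7]
grip_width: 0.024
grasp_force: 40.0
```

```bash
for i in 1; do python3 -m pendant '[{"tx":0,"ty":0,"tz":0.03,"spin":0,"claw":1},{"tx":0,"ty":0,"tz":0.0,"spin":0,"claw":1}]'|grep -E "tool_pos|force"
python3 -m pendant '[{"tx":0,"ty":0,"tz":0.03,"spin":0,"claw":1},{"tx":0,"ty":0,"tz":0.0,"spin":0,"claw":1}]'|grep -E "tool_pos|force"
python3 -m pendant '[{"tx":0,"ty":0,"tz":0.03,"spin":0,"claw":1},{"tx":0,"ty":0,"tz":0.0,"spin":0,"claw":1}]'|grep -E "tool_pos|force"; done
```

```text
tool_pos: [0.4907, 0.377, -0.0079]
force: [-2.1, -1.7, 7.1]
grasp_force: 40.0
tool_pos: [0.4907, 0.377, -0.0079]
force: [-5.5, -5.5, 15.4]
grasp_force: 40.0
tool_pos: [0.4907, 0.377, -0.008]
force: [-8.7, -7.1, 25.4]
grasp_force: 40.0
```

The bar is down on the bench (7 N contact at a reported z of −0.008, so reported z is biased low). I'll release it and go look at the tweezers.

```bash
python3 -m pendant '[{"tx":0,"ty":0,"tz":-0.06,"spin":0,"claw":1},{"tx":0,"ty":0,"tz":0,"spin":0,"claw":0.5},{"tx":0,"ty":0,"tz":0,"spin":0,"claw":0},{"tx":0,"ty":0,"tz":0,"spin":0,"claw":0},{"tx":0,"ty":0,"tz":0,"spin":0,"claw":0},{"tx":0,"ty":0,"tz":-0.3,"spin":0,"claw":0},{"tx":0,"ty":0,"tz":-0.9,"spin":0,"claw":0},{"tx":0,"ty":0,"tz":-0.9,"spin":0,"claw":0},{"tx":0,"ty":0,"tz":-0.9,"spin":0,"claw":0},{"tx":0,"ty":0,"tz":-0.9,"spin":0,"claw":0}]'
python3 -m pendant '[{"tx":-0.85,"ty":0.53,"tz":0,"spin":0,"claw":0},{"tx":-0.85,"ty":0.53,"tz":0,"spin":0,"claw":0},{"tx":-0.85,"ty":0.53,"tz":0,"spin":0,"claw":0},{"tx":-0.85,"ty":0.53,"tz":0,"spin":0,"claw":0},{"tx":-0.85,"ty":0.53,"tz":0,"spin":0,"claw":0},{"tx":-0.85,"ty":0.53,"tz":0,"spin":0,"claw":0},{"tx":0,"ty":0,"tz":0,"spin":0,"claw":0},{"tx":0,"ty":0,"tz":0,"spin":0,"claw":0}]'
python3 - <<'E'
from h import *
ci,im=shot('wrist','w6')
c=proj(ci,[[.662,.277,0]])[0].astype(int);print(c)
x0,y0=max(c[0]-100,0),max(c[1]-75,0);print(x0,y0)
cv2.imwrite('pics/w6c.png',cv2.resize(im[y0:y0+150,x0:x0+200],None,fx=4,fy=4,interpolation=cv2.INTER_CUBIC))
go(.66,.13,.2)
E
```

```text
time_s: 20.88
tool_pos: [0.4898, 0.377, 0.188]
tool_rot: [-180.0, 0.0, 92.8]
force: [0.1, 0.2, -1.0]
grip_width: 0.0866
grasp_force: 0.0
time_s: 21.88
tool_pos: [0.6609, 0.1309, 0.1861]
tool_rot: [-179.9, -0.1, 92.8]
force: [0.1, 0.2, 0.3]
grip_width: 0.0872
grasp_force: 0.0
[285  57]
185 0
yaw0 92.87 spin 0.00 after-spin tx -0.037 ty -0.014 tz -0.273 | t 21.9 pos [0.6606 0.1319 0.1863] w 0.0866 f [-0.4  0.5  0.2]
```

View pics/w6c.png

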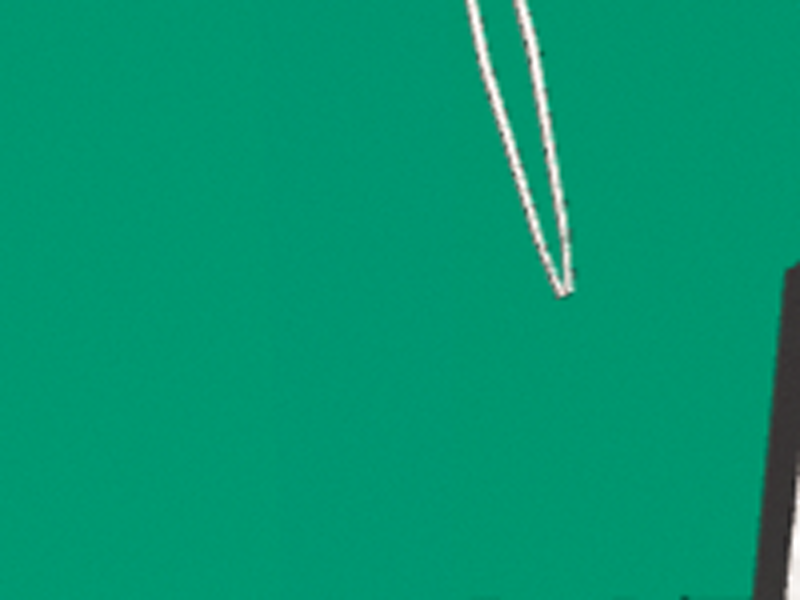

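The near end at crop (565,293) is where two separate points meet, so it is the head. I'll move on and measure numerically from here.

```bash
python3 -m pendant '[{"tx":0.5,"ty":0,"tz":0,"spin":0,"claw":0},{"tx":0.5,"ty":0,"tz":0,"spin":0,"claw":0},{"tx":0,"ty":0,"tz":0,"spin":0,"claw":0},{"tx":0,"ty":0,"tz":0,"spin":0,"claw":0}]'|head -2
cat >> h.py <<'E'
def tray2w(m):
    p=np.load('tray.npy');c,s=np.cos(p[2]),np.sin(p[2]);m=np.asarray(m,float)
    return np.array([p[0]+c*m[0]-s*m[1],p[1]+s*m[0]+c*m[1]])
def blob(ci,im,mask,near,z,r=.12):
    "pixels of mask -> world plane z near a point; returns pts"
    v,u=np.nonzero(mask); w=P(ci,np.c_[u,v],z); k=np.linalg.norm(w-near,axis=1)<r
    return w[k],np.c_[u,v][k],im[v[k],u[k]]
def axis(w):
    c=w.mean(0); e=np.linalg.svd(w-c,full_matrices=False)[2]; t=(w-c)@e[0]; n=(w-c)@e[1]
    return c,e,t,n
def prof(t,n,k=8):
    b=np.linspace(t.min(),t.max(),k+1)
    for i in range(k):
        m=(t>=b[i])&(t<=b[i+1])
        if m.any():print(f"  {b[i]*1e3:.0f}..{b[i+1]*1e3:.0f}: cnt {m.sum()} n {n[m].min()*1e3:.1f}..{n[m].max()*1e3:.1f}")
E
python3 - <<'E'
from h import *
ci,im=shot('wrist','w7')
b,g,r=[im[:,:,i].astype(int) for i in range(3)]
m=(r>75)&(abs(g-r)<60); m[225:]=0
w,uv,col=blob(ci,im,m,np.array([.662,.277]),.0045,.075)
c,e,t,n=axis(w);print(c,e[0],np.degrees(np.arctan2(e[0,1],e[0,0])),t.min(),t.max(),len(t))
prof(t,n,10)
print(P(load('w6')[0],[(326,73)],.0045))
E
```

```text
time_s: 22.42
tool_pos: [0.659, 0.1795, 0.1861]
[0.69171253 0.30877649] [ 0.33983624 -0.94048463] -70.13310286624532 -0.046562130395522434 0.05040444894552699 468
  -47..-37: cnt 36 n -7.4..6.4
  -37..-27: cnt 56 n -8.0..7.1
  -27..-17: cnt 54 n -8.2..7.5
  -17..-8: cnt 58 n -8.5..7.8
  -8..2: cnt 47 n -7.4..7.4
  2..12: cnt 49 n -7.1..6.7
  12..21: cnt 48 n -6.5..6.3
  21..31: cnt 45 n -5.2..5.8
  31..41: cnt 36 n -4.6..5.1
  41..50: cnt 39 n -2.9..3.8
[[0.70862392 0.26176644]]
```

```bash
python3 - <<'E'
from h import *
ci,im=load('w7')
b,g,r=[im[:,:,i].astype(int) for i in range(3)]
m=(r>75)&(abs(g-r)<60); m[225:]=0
w,uv,col=blob(ci,im,m,np.array([.688,.32]),.0045,.085)
print(uv.min(0),uv.max(0))
c,e,t,n=axis(w);print(c,e[0],np.degrees(np.arctan2(e[0,1],e[0,0])),t.min(),t.max(),len(t))
prof(t,n,10)
mid=c+e[0]*(t.min()+t.max())/2;print('mid',mid)
yaw=np.degrees(np.arctan2(e[0,1],e[0,0]));go(*mid,.08,yaw)
E
```

```text
[292   0] [325 118]
[0.68515837 0.32800899] [ 0.33061425 -0.94376598] -70.69393768278013 -0.0558205639592928 0.07071961304132592 699
  -56..-43: cnt 117 n -5.7..5.9
  -43..-31: cnt 74 n -6.5..6.4
  -31..-18: cnt 69 n -6.9..7.0
  -18..-5: cnt 74 n -7.5..7.6
  -5..7: cnt 71 n -8.1..8.1
  7..20: cnt 65 n -7.9..8.1
  20..33: cnt 65 n -7.0..7.1
  33..45: cnt 62 n -6.5..6.3
  45..58: cnt 54 n -5.2..5.5
  58..71: cnt 48 n -3.4..3.8
mid [0.68762128 0.32097839]
yaw0 92.70 spin -4.15 after-spin tx 2.499 ty 1.475 tz 2.120 | t 22.5 pos [0.6593 0.1787 0.186 ] w 0.0865 f [-0.1 -0.4 -0.4]
```

```bash
python3 -m pendant '[{"tx":0,"ty":0,"tz":0.5,"spin":-1,"claw":0.3},{"tx":0,"ty":0,"tz":0.5,"spin":-1,"claw":0.3},{"tx":0,"ty":0,"tz":0.5,"spin":-1,"claw":0.3},{"tx":0,"ty":0,"tz":0.5,"spin":-1,"claw":0.3},{"tx":0,"ty":0,"tz":0,"spin":-0.15,"claw":0.3},{"tx":0.8,"ty":0.49,"tz":0,"spin":0,"claw":0.3},{"tx":0.8,"ty":0.49,"tz":0,"spin":0,"claw":0.3},{"tx":0.9,"ty":0.49,"tz":0,"spin":0,"claw":0.3},{"tx":0,"ty":0,"tz":0,"spin":0,"claw":0.3},{"tx":0,"ty":0,"tz":0,"spin":0,"claw":0.3}]'
python3 - <<'E'
from h import *
go(.6876,.3210,.0,109.3)
E
python3 -m pendant '[{"tx":0,"ty":0,"tz":0.8,"spin":0,"claw":0.3},{"tx":0,"ty":0,"tz":0.5,"spin":0,"claw":0.3},{"tx":0,"ty":0,"tz":0.2,"spin":0,"claw":0.3},{"tx":0,"ty":0,"tz":0.16,"spin":0,"claw":0.3},{"tx":0,"ty":0,"tz":0,"spin":0,"claw":0.3}]'
```

```text
time_s: 23.72
tool_pos: [0.6879, 0.3214, 0.0869]
tool_rot: [179.9, 0.1, 109.3]
force: [0.4, 0.2, -0.4]
grip_width: 0.0611
grasp_force: 0.0
yaw0 109.27 spin -0.01 after-spin tx -0.005 ty -0.009 tz 1.737 | t 23.7 pos [0.6879 0.3214 0.0869] w 0.0611 f [ 0.4  0.2 -0.4]
time_s: 24.35
tool_pos: [0.6874, 0.322, 0.0031]
tool_rot: [180.0, -0.0, 109.3]
force: [-0.3, 0.1, -0.5]
grip_width: 0.0608
grasp_force: 0.0
```

```bash
python3 -m pendant '[{"tx":0,"ty":0,"tz":0.2,"spin":0,"claw":0.3},{"tx":0,"ty":0,"tz":0,"spin":0,"claw":0.3}]'|grep -E "pos|force"
for i in 1; do python3 -m pendant '[{"tx":0,"ty":0,"tz":0.06,"spin":0,"claw":0.3},{"tx":0,"ty":0,"tz":0,"spin":0,"claw":0.3}]'|grep -E "pos|^force"
python3 -m pendant '[{"tx":0,"ty":0,"tz":0.06,"spin":0,"claw":0.3},{"tx":0,"ty":0,"tz":0,"spin":0,"claw":0.3}]'|grep -E "pos|^force"
python3 -m pendant '[{"tx":0,"ty":0,"tz":0.06,"spin":0,"claw":0.3},{"tx":0,"ty":0,"tz":0,"spin":0,"claw":0.3}]'|grep -E "pos|^force"; done
```

```text
tool_pos: [0.6868, 0.3218, -0.0078]
force: [-0.1, 0.3, 0.0]
grasp_force: 0.0
tool_pos: [0.6876, 0.3224, -0.009]
force: [-1.0, -0.0, 4.0]
tool_pos: [0.6876, 0.3224, -0.0091]
force: [-6.8, -4.1, 15.6]
tool_pos: [0.6876, 0.3224, -0.0092]
force: [-10.4, -6.4, 28.6]
```

The fingertips touch the bench at a reported z of −0.009, so tip height is rep + 9 mm. I'll back off 1 mm and close on the tweezers.

```bash
python3 -m pendant '[{"tx":0,"ty":0,"tz":-0.15,"spin":0,"claw":0.3},{"tx":0,"ty":0,"tz":0,"spin":0,"claw":0.3},{"tx":0,"ty":0,"tz":0,"spin":0,"claw":1},{"tx":0,"ty":0,"tz":0,"spin":0,"claw":1},{"tx":0,"ty":0,"tz":0,"spin":0,"claw":1},{"tx":0,"ty":0,"tz":0,"spin":0,"claw":1},{"tx":0,"ty":0,"tz":0,"spin":0,"claw":1},{"tx":0,"ty":0,"tz":0,"spin":0,"claw":1},{"tx":0,"ty":0,"tz":0,"spin":0,"claw":1},{"tx":0,"ty":0,"tz":0,"spin":0,"claw":1}]' 25
python3 - <<'E'
from h import *
ci,im=load('w4')
p=np.load('tray.npy')
b,g,r=[im[:,:,i].astype(int) for i in range(3)]
m=((r>110)&(g>90)&(b<60)&(r>g*0.9)); m[225:]=0
for z in(.004,.016):
  # rectify to tray grid 1mm
  X,Y=np.meshgrid(np.arange(-105,106,1.),np.arange(124,-60,-1.))
  c,s=np.cos(p[2]),np.sin(p[2]); W=np.stack([p[0]+(c*X-s*Y)/1e3,p[1]+(s*X+c*Y)/1e3,np.full_like(X,z)],-1).reshape(-1,3)
  uv=proj(ci,W).astype(np.float32).reshape(X.shape+(2,))
  R=cv2.remap((m*255).astype(np.uint8),uv[...,0],uv[...,1],cv2.INTER_LINEAR)>127
  for x in(-70,-60,-30,30,40,50,60,80,88):
    col=R[:,int(x+105)]; d=np.flatnonzero(np.diff(col.astype(int))); print(z,x,(124-d-.5).tolist())
E
```

```text
time_s: 26.6
tool_pos: [0.6869, 0.3219, -0.0089]
tool_rot: [-180.0, 0.0, 109.3]
force: [0.4, -0.3, -0.5]
grip_width: 0.0141
grasp_force: 25.0
0.004 -70 [120.5, 8.5, -24.5]
0.004 -60 [120.5, 91.5, 69.5, 49.5, 24.5, 8.5, -22.5]
0.004 -30 [89.5, 69.5, 50.5, 23.5, -5.5, -15.5]
0.004 30 [123.5, 119.5, 89.5, 69.5, 42.5, 30.5, 0.5, -15.5]
0.004 40 [123.5, 119.5, 87.5, 72.5, 42.5, 30.5, 0.5, -15.5]
0.004 50 [123.5, 119.5, 87.5, 71.5, 42.5, 30.5, 12.5, -26.5]
0.004 60 [119.5, 87.5, 71.5, 42.5, 32.5, 12.5, -27.5]
0.004 80 [123.5, 119.5, 42.5, 31.5, 12.5, -27.5]
0.004 88 [119.5, 42.5, 31.5, 11.5, -27.5]
0.016 -70 [120.5, 11.5, -20.5]
0.016 -60 [120.5, 92.5, 71.5, 11.5, -18.5]
0.016 -30 [90.5, 70.5, 52.5, 26.5, -2.5, -11.5]
0.016 30 [123.5, 119.5, 87.5, 73.5, 44.5, 33.5, 3.5, -11.5]
0.016 40 [123.5, 119.5, 88.5, 73.5, 44.5, 33.5, 4.5, -12.5]
0.016 50 [123.5, 119.5, 88.5, 73.5, 44.5, 33.5, 15.5, -22.5]
0.016 60 [123.5, 119.5, 88.5, 73.5, 44.5, 34.5, 15.5, -23.5]
0.016 80 [123.5, 119.5, 44.5, 34.5, 15.5, -23.5]
0.016 88 [118.5, 44.5, 34.5]
```

```bash
python3 -m pendant '[{"tx":0,"ty":0,"tz":-0.2,"spin":0,"claw":1},{"tx":0,"ty":0,"tz":-0.7,"spin":0,"claw":1},{"tx":0,"ty":0,"tz":-0.7,"spin":0,"claw":1},{"tx":0,"ty":0,"tz":0,"spin":-1,"claw":1},{"tx":0,"ty":0,"tz":0,"spin":-1,"claw":1},{"tx":0,"ty":0,"tz":0,"spin":-1,"claw":1},{"tx":0,"ty":0,"tz":0,"spin":-1,"claw":1},{"tx":0,"ty":0,"tz":0,"spin":-1,"claw":1},{"tx":0,"ty":0,"tz":0,"spin":-1,"claw":1},{"tx":0,"ty":0,"tz":0,"spin":-1,"claw":1}]'
python3 -m pendant '[{"tx":0,"ty":0,"tz":0,"spin":-1,"claw":1},{"tx":0,"ty":0,"tz":0,"spin":-1,"claw":1},{"tx":0,"ty":0,"tz":0,"spin":-1,"claw":1},{"tx":0,"ty":0,"tz":0,"spin":-1,"claw":1},{"tx":0,"ty":0,"tz":0,"spin":-1,"claw":1},{"tx":0,"ty":0,"tz":0,"spin":-1,"claw":1},{"tx":0,"ty":0,"tz":0,"spin":-1,"claw":1},{"tx":0,"ty":0,"tz":0,"spin":-1,"claw":1},{"tx":0,"ty":0,"tz":0,"spin":-1,"claw":1},{"tx":0,"ty":0,"tz":0,"spin":-1,"claw":1}]'
python3 - <<'E'
from h import *
go(*tray2w((-1.3e-3,.0805)),.0,182.76)
E
```

```text
time_s: 27.85
tool_pos: [0.6874, 0.3221, 0.0722]
tool_rot: [180.0, 0.0, 137.5]
force: [0.4, -1.0, -0.3]
grip_width: 0.0139
grasp_force: 25.0
time_s: 29.1
tool_pos: [0.6874, 0.322, 0.0722]
tool_rot: [180.0, 0.0, 177.4]
force: [-0.3, -0.1, -0.5]
grip_width: 0.014
grasp_force: 25.0
yaw0 177.45 spin -1.33 after-spin tx 1.917 ty -5.577 tz 1.444 | t 29.1 pos [0.6874 0.322  0.0722] w 0.0140 f [-0.3 -0.1 -0.5]
```

```bash
python3 -m pendant '[{"tx":0,"ty":0,"tz":0,"spin":-0.67,"claw":1},{"tx":0,"ty":0,"tz":0,"spin":-0.66,"claw":1},{"tx":0.28,"ty":-0.8,"tz":0,"spin":0,"claw":1},{"tx":0.28,"ty":-0.8,"tz":0,"spin":0,"claw":1},{"tx":0.28,"ty":-0.8,"tz":0,"spin":0,"claw":1},{"tx":0.27,"ty":-0.8,"tz":0,"spin":0,"claw":1},{"tx":0.27,"ty":-0.8,"tz":0,"spin":0,"claw":1},{"tx":0.27,"ty":-0.8,"tz":0,"spin":0,"claw":1},{"tx":0.27,"ty":-0.78,"tz":0,"spin":0,"claw":1},{"tx":0,"ty":0,"tz":0,"spin":0,"claw":1}]'
python3 - <<'E'
from h import *
ci,im=shot('wrist','w8')
go(*tray2w((-1.3e-3,.0805)),.0,182.76)
p=np.load('tray.npy')
# check tray/cutout edges at the -x side
b,g,r=[im[:,:,i].astype(int) for i in range(3)]
m=((r>110)&(g>90)&(b<60)&(r>g*0.9)); m[225:]=0
for z in(.004,.016):
  X,Y=np.meshgrid(np.arange(-105,10,1.),np.arange(124,-124,-1.))
  c,s=np.cos(p[2]),np.sin(p[2]); W=np.stack([p[0]+(c*X-s*Y)/1e3,p[1]+(s*X+c*Y)/1e3,np.full_like(X,z)],-1).reshape(-1,3)
  uv=proj(ci,W).astype(np.float32).reshape(X.shape+(2,))
  R=cv2.remap((m*255).astype(np.uint8),uv[...,0],uv[...,1],cv2.INTER_LINEAR)>127
  for x in(-90,-70,-60,-50,-30):
    col=R[:,int(x+105)]; d=np.flatnonzero(np.diff(col.astype(int))); print(z,x,(124-d-.5).tolist())
E
```

```text
time_s: 30.35
tool_pos: [0.6041, 0.0335, 0.0716]
tool_rot: [-179.8, -0.0, -177.7]
force: [1.1, 0.5, -0.1]
grip_width: 0.0143
grasp_force: 25.0
yaw0 -177.56 spin -0.08 after-spin tx -0.015 ty 0.043 tz 1.440 | t 30.4 pos [0.6045 0.0367 0.072 ] w 0.0142 f [-0.4  1.2  0.3]
0.004 -90 [123.5, 122.5, -14.5, -22.5]
0.004 -70 [123.5, 122.5, 7.5, -23.5]
0.004 -60 [123.5, 121.5, 91.5, 79.5, 70.5, 69.5, 7.5, -23.5]
0.004 -50 [91.5, 82.5, 52.5, 23.5, -9.5, -15.5]
0.004 -30 [90.5, 83.5, 81.5, 69.5, 51.5, 22.5, -8.5, -15.5, -42.5, -99.5]
0.016 -90 [121.5, 119.5]
0.016 -70 [121.5, 119.5, 11.5, -18.5]
0.016 -60 [121.5, 119.5, 90.5, 79.5, 70.5, 69.5, 51.5, 27.5, 11.5, -18.5]
0.016 -50 [90.5, 82.5, 53.5, 25.5, -5.5, -10.5]
0.016 -30 [89.5, 83.5, 81.5, 69.5, 52.5, 26.5, -4.5, -10.5, -36.5, -90.5]
```

```bash
python3 - <<'E'
from h import *
ci,im=load('w8'); p=np.load('tray.npy'); c,s=np.cos(p[2]),np.sin(p[2]); z=.0854
X,Y=np.meshgrid(np.arange(-90,-10,1.),np.arange(105,55,-.5))
W=np.stack([p[0]+(c*X-s*Y)/1e3,p[1]+(s*X+c*Y)/1e3,np.full_like(X,z)],-1).reshape(-1,3)
uv=proj(ci,W).astype(np.float32).reshape(X.shape+(2,))
R=cv2.remap(im,uv[...,0],uv[...,1],cv2.INTER_LINEAR).astype(int)
b,g,r=R[...,0],R[...,1],R[...,2]
m=(b>90)&(abs(r-b)<50)
for x in range(-80,-10,6):
    d=np.flatnonzero(m[:,x+90]); print(x,(105-d*.5)[[0,-1]] if len(d) else None,len(d), uv[50,x+90])
cv2.imwrite('pics/w8r.png',cv2.resize(R.astype(np.uint8),None,fx=8,fy=5))
E
```

```text
-80 None 0 [286.20795 110.63942]
-74 None 0 [286.23248 122.64395]
-68 None 0 [286.25656 134.41275]
-62 [78.  72.5] 12 [286.28015 145.9527 ]
-56 [105.  70.] 31 [286.30328 157.2704 ]
-50 [105.   69.5] 22 [286.32596 168.37222]
-44 [105.   69.5] 23 [286.34824 179.26427]
-38 [105.  69.] 19 [286.3701  189.95245]
-32 [81.  69.5] 3 [286.3915  200.44241]
-26 [81. 69.] 4 [286.41257 210.73964]
-20 [81.  68.5] 5 [286.43323 220.8494 ]
-14 [82. 68.] 7 [286.45352 230.77673]
```

```bash
cat > tw.py <<'E'
from h import *
def held(name,z,x0,x1,yc,f=lambda b,g,r:(b>90)&(abs(r-b)<50),h=18,xs=None):
    ci,im=shot('wrist',name); p=np.load('tray.npy'); c,s=np.cos(p[2]),np.sin(p[2])
    for zz,lab in((z,'tool'),(.004,'floor'),(.016,'top')):
        X,Y=np.meshgrid(np.arange(x0,x1,1.),np.arange(yc+h,yc-h,-.5))
        W=np.stack([p[0]+(c*X-s*Y)/1e3,p[1]+(s*X+c*Y)/1e3,np.full_like(X,zz)],-1).reshape(-1,3)
        uv=proj(ci,W).astype(np.float32).reshape(X.shape+(2,))
        R=cv2.remap(im,uv[...,0],uv[...,1],cv2.INTER_LINEAR).astype(int)
        b,g,r=R[...,0],R[...,1],R[...,2]
        m=f(b,g,r) if lab=='tool' else (r>110)&(g>90)&(b<60)&(r>g*0.9)
        for x in xs or range(x0,x1,8):
            d=np.flatnonzero(np.diff(m[:,x-x0].astype(int)));print(lab,x,(yc+h-d*.5).tolist())
E
python3 - <<'E'
from tw import *
held('w9',.0854,-70,-12,80)
go(*tray2w((-1.3e-3,.0805)),.0,182.76)
E
```

```text
tool -70 []
tool -62 [81.5, 75.5]
tool -54 [97.5, 83.5, 83.0, 81.0, 76.0, 74.0, 73.0]
tool -46 [98.0, 84.0, 83.0, 74.0, 72.5]
tool -38 [84.0, 83.0, 73.5, 72.0]
tool -30 [84.5, 83.5, 73.0, 72.5]
tool -22 [84.5, 83.5, 73.0, 72.0]
tool -14 [85.0, 84.0, 72.5, 71.5]
floor -70 []
floor -62 [91.0, 69.5]
floor -54 [91.5, 84.5, 72.0, 69.5]
floor -46 [91.0, 87.0, 84.0, 83.0, 73.5, 72.5, 70.0, 69.0]
floor -38 [91.0, 87.5, 84.5, 72.5]
floor -30 [91.0, 87.5, 84.5, 72.0]
floor -22 [91.5, 88.0, 84.5, 71.5]
floor -14 [88.0, 85.0, 71.5, 68.5]
top -70 []
top -62 [90.5, 70.0]
top -54 [90.5, 84.5, 72.0, 69.5]
top -46 [90.5, 86.5, 83.5, 83.0, 73.5, 73.0, 70.0, 69.5]
top -38 [90.0, 87.0, 84.0, 72.5]
top -30 [90.5, 87.0, 84.5, 72.0]
top -22 [90.5, 87.5, 84.5, 72.0]
top -14 [87.5, 84.5, 71.5, 69.0]
yaw0 -177.41 spin -0.04 after-spin tx -0.011 ty -0.000 tz 1.443 | t 30.4 pos [0.6046 0.0388 0.0722] w 0.0143 f [-0.2  0.7  0.2]
```

```bash
python3 -m pendant '[{"tx":0,"ty":0.035,"tz":0.6,"spin":0,"claw":1},{"tx":0,"ty":0,"tz":0.4,"spin":0,"claw":1},{"tx":0,"ty":0,"tz":0.1,"spin":0,"claw":1},{"tx":0,"ty":0,"tz":0,"spin":0,"claw":1},{"tx":0,"ty":0,"tz":0.1,"spin":0,"claw":1},{"tx":0,"ty":0,"tz":0.1,"spin":0,"claw":1},{"tx":0,"ty":0,"tz":0,"spin":0,"claw":1}]'
python3 -m pendant '[{"tx":0,"ty":0,"tz":0.1,"spin":0,"claw":1},{"tx":0,"ty":0,"tz":0.1,"spin":0,"claw":1},{"tx":0,"ty":0,"tz":0,"spin":0,"claw":1}]'
python3 -m pendant '[{"tx":0,"ty":0,"tz":0.04,"spin":0,"claw":1},{"tx":0,"ty":0,"tz":0,"spin":0,"claw":1},{"tx":0,"ty":0,"tz":0,"spin":0,"claw":1}]'
```

```text
time_s: 31.32
tool_pos: [0.6039, 0.0405, 0.0061]
tool_rot: [-180.0, -0.0, -177.4]
force: [-0.4, -0.5, -0.8]
grip_width: 0.0138
grasp_force: 25.0
time_s: 31.7
tool_pos: [0.6037, 0.0406, -0.0042]
tool_rot: [-180.0, -0.1, -177.4]
force: [0.2, -0.5, -0.6]
grip_width: 0.0136
grasp_force: 25.0
time_s: 32.08
tool_pos: [0.6043, 0.0408, -0.0051]
tool_rot: [-180.0, 0.0, -177.3]
force: [-0.6, -1.2, 4.3]
grip_width: 0.0138
grasp_force: 25.9
```

```bash
python3 -m pendant '[{"tx":0,"ty":0,"tz":0,"spin":0,"claw":0.6},{"tx":0,"ty":0,"tz":0,"spin":0,"claw":0.5},{"tx":0,"ty":0,"tz":0,"spin":0,"claw":0.5},{"tx":0,"ty":0,"tz":0,"spin":0,"claw":0.5},{"tx":0,"ty":0,"tz":-0.2,"spin":0,"claw":0.3},{"tx":0,"ty":0,"tz":-0.9,"spin":0,"claw":0.3},{"tx":0,"ty":0,"tz":-0.9,"spin":0,"claw":0},{"tx":0,"ty":0,"tz":-0.9,"spin":0,"claw":0},{"tx":-0.5,"ty":-0.5,"tz":-0.5,"spin":0,"claw":0},{"tx":-0.5,"ty":-0.5,"tz":-0.5,"spin":0,"claw":0}]'
python3 -m pendant '[{"tx":0,"ty":0,"tz":0,"spin":0,"claw":0},{"tx":0,"ty":0,"tz":0,"spin":0,"claw":0},{"tx":0,"ty":0,"tz":0,"spin":0,"claw":0}]' >/dev/null
python3 - <<'E'
from tw import *
held('w10',.0085,-70,60,81,xs=[-62,-54,-46,-30,-14,0,14,30,46,58])
p=env.get_obs();print(p['tool_pos'])
E
```

```text
time_s: 33.33
tool_pos: [0.6569, -0.0068, 0.1909]
tool_rot: [-180.0, 0.1, -177.3]
force: [0.4, 0.3, -0.3]
grip_width: 0.0858
grasp_force: 0.0
tool -62 [86.0, 79.5]
tool -54 [88.0, 77.5]
tool -46 [88.5, 87.0, 78.5, 77.5]
tool -30 [89.5, 87.5, 77.5, 76.5]
tool -14 [89.0, 88.0, 77.0, 76.0]
tool 0 [89.5, 88.5, 76.5, 75.5]
tool 14 [89.0, 88.0, 77.5, 76.5]
tool 30 [89.0, 87.0, 78.5, 77.5]
tool 46 [88.0, 85.5]
tool 58 [84.0, 83.5]
floor -62 [91.5, 88.0, 79.5, 70.5]
floor -54 [91.5, 90.5, 77.0, 70.5]
floor -46 [91.5, 90.5, 87.0, 80.5, 76.5, 70.5]
floor -30 [87.5, 79.5, 76.0, 70.0]
floor -14 [91.5, 88.0, 79.0, 75.5]
floor 0 [91.5, 88.5, 78.5, 75.5]
floor 14 [91.0, 87.5, 79.5, 76.0]
floor 30 [86.5, 80.5, 77.5, 72.5]
floor 46 [85.5, 81.0, 78.0, 73.0]
floor 58 [89.0, 87.0, 83.5, 83.0, 80.0, 73.5]
top -62 [89.0, 86.0, 78.0, 69.0]
top -54 [89.5, 88.0, 76.0, 69.0]
top -46 [89.5, 88.5, 85.0, 78.5, 75.5, 69.0]
top -30 [85.5, 78.0, 74.5, 69.0]
top -14 [89.5, 86.0, 77.5, 74.0]
top 0 [89.5, 86.5, 77.0, 74.0]
top 14 [89.0, 85.5, 78.0, 74.5]
top 30 [84.5, 79.0, 76.0, 72.0]
top 46 [83.5, 79.5, 77.0, 72.0]
top 58 [86.5, 84.5, 78.5, 72.0]
[ 0.65539372 -0.00578725  0.18873479]
```

The tweezers are in their cutout, 2 mm off its axis, and lie at the floor. Screwdriver next.

```bash
python3 -m pendant '[{"tx":0.23,"ty":-0.94,"tz":0,"spin":0,"claw":0},{"tx":0.23,"ty":-0.94,"tz":0,"spin":0,"claw":0},{"tx":0.23,"ty":-0.94,"tz":0,"spin":0,"claw":0},{"tx":0.23,"ty":-0.94,"tz":0,"spin":0,"claw":0},{"tx":0.23,"ty":-0.94,"tz":0,"spin":0,"claw":0},{"tx":0.23,"ty":-0.94,"tz":0,"spin":0,"claw":0},{"tx":0.23,"ty":-0.94,"tz":0,"spin":0,"claw":0},{"tx":0.23,"ty":-0.94,"tz":0,"spin":0,"claw":0},{"tx":0.23,"ty":-0.94,"tz":0,"spin":0,"claw":0},{"tx":0,"ty":0,"tz":0,"spin":1,"claw":0}]' | head -3
python3 -m pendant '[{"tx":0,"ty":0,"tz":0,"spin":1,"claw":0},{"tx":0,"ty":0,"tz":0,"spin":1,"claw":0},{"tx":0,"ty":0,"tz":0,"spin":1,"claw":0},{"tx":0,"ty":0,"tz":0,"spin":1,"claw":0},{"tx":0,"ty":0,"tz":0,"spin":1,"claw":0},{"tx":0,"ty":0,"tz":0,"spin":1,"claw":0},{"tx":0,"ty":0,"tz":0,"spin":1,"claw":0},{"tx":0,"ty":0,"tz":0,"spin":1,"claw":0},{"tx":0,"ty":0,"tz":0,"spin":1,"claw":0},{"tx":0,"ty":0,"tz":0,"spin":1,"claw":0}]' >/dev/null
python3 -m pendant '[{"tx":0,"ty":0,"tz":0,"spin":1,"claw":0},{"tx":0,"ty":0,"tz":0,"spin":1,"claw":0},{"tx":0,"ty":0,"tz":0,"spin":1,"claw":0},{"tx":0,"ty":0,"tz":0,"spin":1,"claw":0},{"tx":0,"ty":0,"tz":0,"spin":1,"claw":0},{"tx":0,"ty":0,"tz":0,"spin":1,"claw":0},{"tx":0,"ty":0,"tz":0,"spin":1,"claw":0},{"tx":0,"ty":0,"tz":0,"spin":1,"claw":0},{"tx":0,"ty":0,"tz":0,"spin":1,"claw":0},{"tx":0,"ty":0,"tz":0,"spin":1,"claw":0}]' >/dev/null
python3 -m pendant '[{"tx":0,"ty":0,"tz":0,"spin":1,"claw":0},{"tx":0,"ty":0,"tz":0,"spin":1,"claw":0},{"tx":0,"ty":0,"tz":0,"spin":1,"claw":0},{"tx":0,"ty":0,"tz":0,"spin":1,"claw":0},{"tx":0,"ty":0,"tz":0,"spin":0,"claw":0},{"tx":0,"ty":0,"tz":0,"spin":0,"claw":0}]'|head -3
python3 - <<'E'
from h import *
ci,im=shot('wrist','w11')
b,g,r=[im[:,:,i].astype(int) for i in range(3)]
m=(r>130)&(g>80)&(b<90)&(r>g); m[225:]=0
w,uv,col=blob(ci,im,m,np.array([.585,-.32]),.011,.12)
print(uv.min(0),uv.max(0)); c,e,t,n=axis(w)
print('yellow',c,np.degrees(np.arctan2(e[0,1],e[0,0])),t.min(),t.max(),n.min(),n.max(),len(t))
prof(t,n,8)
m2=((r>130)&(b>110)); m2[225:]=0   # blade (light)
w2,uv2,_=blob(ci,im,m2,c,.012,.16)
if len(w2):
  n2,l,s,ce=cv2.connectedComponentsWithStats(m2.astype(np.uint8))
  for k in range(1,n2):
    if s[k,4]>15: print(s[k],P(ci,ce[k],.012))
E
```

```text
time_s: 35.0
tool_pos: [0.5694, -0.4401, 0.1878]
tool_rot: [-179.9, -0.1, 178.1]
time_s: 38.25
tool_pos: [0.5725, -0.4338, 0.1892]
tool_rot: [-180.0, -0.0, 82.7]
[269   8] [381 106]
yellow [ 0.59705179 -0.30320604] -150.47870705434102 -0.09864770698103019 0.03712818627618644 -0.033460408187075796 0.07146604600612635 1427
  -99..-82: cnt 39 n 0.0..52.3
  -82..-65: cnt 32 n 8.6..71.5
  -65..-48: cnt 29 n 8.1..63.7
  -48..-31: cnt 6 n 17.5..37.3
  -31..-14: cnt 115 n -29.7..-9.8
  -14..3: cnt 486 n -33.5..9.4
  3..20: cnt 465 n -21.5..28.5
  20..37: cnt 255 n -0.2..32.2
[ 29   0  44  15 496] [[ 0.36010609 -0.21207313]]
[ 54   0  39  28 465] [[ 0.38620641 -0.22360333]]
[  391    44   169   181 23608] [[ 0.8259806  -0.41062506]]
[108  64  34  46 811] [[ 0.41570818 -0.2984405 ]]
[   0   87   48  138 3282] [[ 0.25767837 -0.38422549]]
[271 106  14   4  51] [[ 0.58312022 -0.34351321]]
[271 111   9  66 303] [[ 0.57532195 -0.38308243]]
[224 206  25  19 295] [[ 0.51448028 -0.46624485]]
```

```bash
python3 - <<'E'
from h import *
ci,im=load('w11')
b,g,r=[im[:,:,i].astype(int) for i in range(3)]
m=(r>130)&(g>80)&(b<90)&(r>g); m[225:]=0
m=cv2.morphologyEx(m.astype(np.uint8),cv2.MORPH_OPEN,np.ones((2,2)))
k,l,s,ce=cv2.connectedComponentsWithStats(m)
for i in range(1,k):
    if s[i,4]>200: print(s[i]); 
i=1+np.argmax(s[1:,4]); v,u=np.nonzero(l==i)
w=P(ci,np.c_[u,v],.015); c,e,t,n=axis(w); e[0]*=np.sign(e[0,1])  # toward tail (+y)
hc=c; tip=P(ci,[(275,177)],.012)[0]; m2=((r>130)&(b>110)); v2,u2=np.nonzero(m2[111:177,265:290]); 
wb=P(ci,np.c_[u2+265,v2+111],.012); 
print('handle',c,'axis',np.degrees(np.arctan2(e[0,1],e[0,0])),np.ptp((w-c)@e[0]),((w-c)@e[0]).min(),((w-c)@e[0]).max(),np.ptp(n))
ba=axis(wb); print('blade',ba[0],'dir handle-blade',np.degrees(np.arctan2(*(c-ba[0])[::-1])))
tt=(wb-c)@e[0];print('tip t',tt.min())
E
```

```text
[ 270   37   23   57 1112]
[270  95  19  13 209]
handle [ 0.59279236 -0.29992762] axis 79.17245118654661 0.05701641077080155 -0.029305130534806993 0.027711280235994562 0.022170160332159
blade [ 0.57525951 -0.38340471] dir handle-blade 78.13847715756356
tip t -0.1237316689142646
```

```bash
python3 - <<'E'
from h import *
go(.5871,-.3284,-.006,78.6)
E
```

```text
yaw0 82.73 spin 1.03 after-spin tx 2.126 ty -0.132 tz 3.905 | t 38.3 pos [ 0.5726 -0.4339  0.1893] w 0.0867 f [-0.2 -0.2 -0.9]
```

```bash
python3 -m pendant '[{"tx":0,"ty":0,"tz":0,"spin":1,"claw":0},{"tx":0.7,"ty":-0.05,"tz":0,"spin":0.03,"claw":0},{"tx":0.7,"ty":-0.05,"tz":0,"spin":0,"claw":0},{"tx":0.73,"ty":-0.03,"tz":0.5,"spin":0,"claw":0},{"tx":0,"ty":0,"tz":0.9,"spin":0,"claw":0},{"tx":0,"ty":0,"tz":0.9,"spin":0,"claw":0},{"tx":0,"ty":0,"tz":0.9,"spin":0,"claw":0},{"tx":0,"ty":0,"tz":0.5,"spin":0,"claw":0},{"tx":0,"ty":0,"tz":0.2,"spin":0,"claw":0},{"tx":0,"ty":0,"tz":0,"spin":0,"claw":0}]'
python3 -m pendant '[{"tx":0,"ty":0,"tz":0,"spin":0,"claw":1},{"tx":0,"ty":0,"tz":0,"spin":0,"claw":1},{"tx":0,"ty":0,"tz":0,"spin":0,"claw":1},{"tx":0,"ty":0,"tz":0,"spin":0,"claw":1},{"tx":0,"ty":0,"tz":0,"spin":0,"claw":1},{"tx":0,"ty":0,"tz":0,"spin":0,"claw":1},{"tx":0,"ty":0,"tz":0,"spin":0,"claw":1},{"tx":0,"ty":0,"tz":0,"spin":0,"claw":1},{"tx":0,"ty":0,"tz":0,"spin":0,"claw":1},{"tx":0,"ty":0,"tz":0,"spin":0,"claw":1}]' 40
```

```text
time_s: 39.55
tool_pos: [0.5873, -0.3285, -0.0056]
tool_rot: [-180.0, -0.0, 78.5]
force: [0.5, 0.3, 0.6]
grip_width: 0.0867
grasp_force: 0.0
time_s: 40.8
tool_pos: [0.5872, -0.3286, -0.0056]
tool_rot: [-180.0, 0.0, 78.5]
force: [-0.8, 0.4, -0.2]
grip_width: 0.02
grasp_force: 40.0
```

```bash
python3 -m pendant '[{"tx":0,"ty":0,"tz":-0.2,"spin":0,"claw":1},{"tx":0,"ty":0,"tz":-0.7,"spin":0,"claw":1},{"tx":0,"ty":0,"tz":-0.7,"spin":0,"claw":1},{"tx":0,"ty":0,"tz":0,"spin":-1,"claw":1},{"tx":0,"ty":0,"tz":0,"spin":-1,"claw":1},{"tx":0,"ty":0,"tz":0,"spin":-1,"claw":1},{"tx":0,"ty":0,"tz":0,"spin":-1,"claw":1},{"tx":0,"ty":0,"tz":0,"spin":-1,"claw":1},{"tx":0,"ty":0,"tz":0,"spin":-1,"claw":1},{"tx":0,"ty":0,"tz":0,"spin":-1,"claw":1}]'
python3 -m pendant '[{"tx":0,"ty":0,"tz":0,"spin":-1,"claw":1},{"tx":0,"ty":0,"tz":0,"spin":-1,"claw":1},{"tx":0,"ty":0,"tz":0,"spin":-1,"claw":1},{"tx":0,"ty":0,"tz":0,"spin":-1,"claw":1},{"tx":0,"ty":0,"tz":0,"spin":-1,"claw":1},{"tx":0,"ty":0,"tz":0,"spin":-1,"claw":1},{"tx":0,"ty":0,"tz":0,"spin":-1,"claw":1},{"tx":0,"ty":0,"tz":0,"spin":-1,"claw":1},{"tx":0,"ty":0,"tz":0,"spin":-1,"claw":1},{"tx":0,"ty":0,"tz":0,"spin":-1,"claw":1}]' >/dev/null
python3 -m pendant '[{"tx":0,"ty":0,"tz":0,"spin":-1,"claw":1},{"tx":0,"ty":0,"tz":0,"spin":-1,"claw":1},{"tx":0,"ty":0,"tz":0,"spin":-1,"claw":1},{"tx":0,"ty":0,"tz":0,"spin":-1,"claw":1},{"tx":0,"ty":0,"tz":0,"spin":-1,"claw":1},{"tx":0,"ty":0,"tz":0,"spin":-1,"claw":1},{"tx":0,"ty":0,"tz":0,"spin":-1,"claw":1},{"tx":0,"ty":0,"tz":0,"spin":-1,"claw":1},{"tx":0,"ty":0,"tz":0,"spin":-1,"claw":1},{"tx":0,"ty":0,"tz":0,"spin":0,"claw":1}]'
python3 - <<'E'
from h import *
go(*tray2w((0,.0377)),.0,182.76)
E
```

```text
time_s: 42.05
tool_pos: [0.5874, -0.3287, 0.0752]
tool_rot: [180.0, 0.0, 106.7]
force: [0.1, -0.1, -0.8]
grip_width: 0.0198
grasp_force: 40.0
time_s: 44.55
tool_pos: [0.5874, -0.3289, 0.075]
tool_rot: [-180.0, 0.0, -177.5]
force: [-0.6, 0.6, -0.9]
grip_width: 0.0198
grasp_force: 40.0
yaw0 -177.53 spin -0.07 after-spin tx -0.735 ty 6.473 tz 1.499 | t 44.5 pos [ 0.5874 -0.3289  0.075 ] w 0.0198 f [-0.6  0.6 -0.9]
```

```bash
python3 -m pendant '[{"tx":-0.08,"ty":0.8,"tz":0,"spin":-0.07,"claw":1},{"tx":-0.08,"ty":0.8,"tz":0,"spin":0,"claw":1},{"tx":-0.08,"ty":0.8,"tz":0,"spin":0,"claw":1},{"tx":-0.08,"ty":0.8,"tz":0,"spin":0,"claw":1},{"tx":-0.08,"ty":0.8,"tz":0,"spin":0,"claw":1},{"tx":-0.08,"ty":0.8,"tz":0,"spin":0,"claw":1},{"tx":-0.08,"ty":0.8,"tz":0,"spin":0,"claw":1},{"tx":-0.08,"ty":0.6,"tz":0,"spin":0,"claw":1},{"tx":-0.09,"ty":0.27,"tz":0,"spin":0,"claw":1},{"tx":0,"ty":0,"tz":0,"spin":0,"claw":1}]'
python3 -m pendant '[{"tx":0,"ty":0,"tz":0,"spin":0,"claw":1},{"tx":0,"ty":0,"tz":0,"spin":0,"claw":1}]' >/dev/null
python3 - <<'E'
from tw import *
go(*tray2w((0,.0377)),.0,182.76)
held('w12',.095,-70,-12,38,f=lambda b,g,r:(r>130)&(g>80)&(b<90)&(r>g),h=25,xs=[-64,-56,-48,-40,-30,-20])
E
```

```text
time_s: 45.8
tool_pos: [0.6085, -0.0033, 0.0747]
tool_rot: [-180.0, 0.0, -177.1]
force: [-0.6, -0.1, -1.2]
grip_width: 0.0203
grasp_force: 40.0
yaw0 -177.34 spin -0.03 after-spin tx -0.009 ty 0.036 tz 1.484 | t 46.0 pos [ 0.6081 -0.0057  0.0742] w 0.0200 f [ 0.3 -0.1 -0.7]
tool -64 [63.0, 57.5, 20.5]
tool -56 [62.0, 58.0, 46.5, 24.5, 14.5]
tool -48 [61.5, 58.0, 46.5, 24.5, 14.5]
tool -40 [63.0, 61.5, 58.0, 46.5, 24.5, 14.5]
tool -30 [62.5, 61.0]
tool -20 [63.0, 61.0]
floor -64 []
floor -56 [53.0, 23.5]
floor -48 [53.0, 17.0]
floor -40 [52.5, 17.5]
floor -30 [52.5, 17.5]
floor -20 [52.5, 18.0]
top -64 []
top -56 [52.0, 24.0]
top -48 [52.0, 18.0]
top -40 [52.0, 18.5]
top -30 [52.0, 18.5]
top -20 [52.0, 19.0]
```

```bash
python3 -m pendant '[{"tx":0,"ty":0.02,"tz":0.6,"spin":0,"claw":1},{"tx":0,"ty":0,"tz":0.4,"spin":0,"claw":1},{"tx":0,"ty":0,"tz":0,"spin":0,"claw":1},{"tx":0,"ty":0,"tz":0,"spin":0,"claw":1},{"tx":0,"ty":0,"tz":0.1,"spin":0,"claw":1},{"tx":0,"ty":0,"tz":0.1,"spin":0,"claw":1},{"tx":0,"ty":0,"tz":0,"spin":0,"claw":1}]'
python3 -m pendant '[{"tx":0,"ty":0,"tz":0.1,"spin":0,"claw":1},{"tx":0,"ty":0,"tz":0.1,"spin":0,"claw":1},{"tx":0,"ty":0,"tz":0.06,"spin":0,"claw":1},{"tx":0,"ty":0,"tz":0,"spin":0,"claw":1},{"tx":0,"ty":0,"tz":0,"spin":0,"claw":1}]'
python3 -m pendant '[{"tx":0,"ty":0,"tz":0.06,"spin":0,"claw":1},{"tx":0,"ty":0,"tz":0.04,"spin":0,"claw":1},{"tx":0,"ty":0,"tz":0,"spin":0,"claw":1},{"tx":0,"ty":0,"tz":0,"spin":0,"claw":1}]'
```

```text
time_s: 46.98
tool_pos: [0.6077, -0.0028, 0.0141]
tool_rot: [-180.0, -0.0, -177.2]
force: [-0.3, -0.1, -0.5]
grip_width: 0.0199
grasp_force: 40.0
time_s: 47.6
tool_pos: [0.6082, -0.0027, 0.0015]
tool_rot: [180.0, 0.0, -177.2]
force: [-1.3, 0.1, -0.5]
grip_width: 0.0201
grasp_force: 40.0
time_s: 48.1
tool_pos: [0.6085, -0.0027, -0.0018]
tool_rot: [-179.9, 0.0, -177.2]
force: [-4.5, -0.8, 10.8]
grip_width: 0.0201
grasp_force: 40.0
```

```bash
python3 -m pendant '[{"tx":0,"ty":0,"tz":-0.04,"spin":0,"claw":0.65},{"tx":0,"ty":0,"tz":0,"spin":0,"claw":0.65},{"tx":0,"ty":0,"tz":0,"spin":0,"claw":0.65},{"tx":0,"ty":0,"tz":0,"spin":0,"claw":0.65},{"tx":0,"ty":0,"tz":-0.4,"spin":0,"claw":0.65},{"tx":0,"ty":0,"tz":-0.9,"spin":0,"claw":0.65},{"tx":0,"ty":0,"tz":-0.9,"spin":0,"claw":0},{"tx":0,"ty":0,"tz":-0.9,"spin":0,"claw":0},{"tx":0,"ty":-0.5,"tz":-0.5,"spin":1,"claw":0},{"tx":0,"ty":-0.5,"tz":-0.5,"spin":1,"claw":0}]'
python3 -m pendant '[{"tx":0,"ty":0,"tz":0,"spin":0,"claw":0},{"tx":0,"ty":0,"tz":0,"spin":0,"claw":0},{"tx":0,"ty":0,"tz":0,"spin":0,"claw":0}]' >/dev/null
python3 - <<'E'
from tw import *
held('w13',.015,-70,60,38,f=lambda b,g,r:(b<60)&(r<110),h=50,xs=[-56,-48,-30,-14,0,14,30,46,58])
go(.41,-.35,.19,90)
E
```

```text
time_s: 49.35
tool_pos: [0.6091, -0.0525, 0.2062]
tool_rot: [-180.0, 0.1, 174.8]
force: [0.7, -0.6, -0.4]
grip_width: 0.0623
grasp_force: 0.0
tool -56 [69.0, 68.5, 54.0, 52.0, 23.0, 22.5]
tool -48 [54.0, 52.0, 4.5, 4.0]
tool -30 [54.0, 52.5]
tool -14 []
tool 0 [49.0, 48.5, 29.0, 28.5]
tool 14 []
tool 30 [72.0, 69.5, 46.0, 44.5, 12.0, 4.0]
tool 46 [88.0, 72.0, 71.5, 46.5, 45.0, 30.5, 30.0, 16.0, 14.5]
tool 58 [86.0, 51.5, 47.5, 46.5, 44.5, 30.5, 30.0, 18.0, 15.5]
floor -56 [77.5, 71.0, 53.5, 23.5, 13.0]
floor -48 [87.0, 81.0, 77.0, 70.5, 53.5, 24.0, 4.5]
floor -30 [87.0, 81.0, 76.0, 71.5, 54.0, 23.0, 4.5]
floor -14 [88.0, 79.5, 75.5]
floor 0 [79.5, 75.0]
floor 14 [87.5, 80.0, 76.0]
floor 30 [86.5, 81.5, 77.0, 71.5, 46.0, 43.0, 36.0, 32.0, 4.0]
floor 46 [85.5, 81.5, 78.5, 74.5, 46.0, 43.0, 36.0, 31.5, 4.0]
floor 58 [80.0, 73.5, 46.0, 43.5, 36.0, 31.5, 16.0]
top -56 [88.0, 75.0, 69.0, 52.0, 23.0, 12.5]
top -48 [84.0, 78.5, 74.5, 68.5, 52.0, 23.0, 4.0]
top -30 [84.5, 78.0, 73.5, 69.0, 52.5, 22.5, 4.5]
top -14 [85.0, 77.0, 73.0]
top 0 [85.5, 77.0, 73.0, 49.0, 47.5, 30.0, 28.0]
top 14 [84.5, 77.5, 74.0, 66.0, 65.0, 46.0, 42.5, 42.0, 30.0, 9.5, 6.5]
top 30 [83.5, 78.5, 74.5, 71.5, 44.5, 41.5, 34.5, 30.5, 4.0]
top 46 [82.5, 79.5, 76.5, 71.5, 44.5, 42.0, 35.5, 30.5, 14.5]
top 58 [78.5, 72.0, 44.0, 42.5, 35.5, 30.0, 15.5]
yaw0 174.95 spin 21.24 after-spin tx -5.974 ty -3.963 tz 0.252 | t 49.8 pos [ 0.6081 -0.0513  0.2026] w 0.0860 f [ 0.1  0.9 -0.6]
```

```bash
python3 - <<'E'
from h import *
for f in('w2','w11'):
    ci,im=load(f); b,g,r=[im[:,:,i].astype(int) for i in range(3)]
    red=(r>120)&(g<70)&(b<70); wh=(r>110)&(b>100)&(abs(r-b)<60)
    for z in(.012,):
        for nm,m in(('red',red),('white',wh)):
            m=m.copy(); m[225:]=0
            w,uv,_=blob(ci,im,m,np.array([.41,-.35]),z,.095)
            if nm=='red': R=w; print(f,'red uv',uv.min(0),uv.max(0),len(w))
            else: H=w[np.linalg.norm(w-[.415,-.297],axis=1)<.045]
        jaw=H.mean(0)
        # axis: from jaw blob to handles mean
        k=np.vstack([R,H]); a=R.mean(0)-jaw; a/=np.linalg.norm(a); nn=np.array([-a[1],a[0]])
        for it in range(5):
            t=(k-jaw)@a; n=(k-jaw)@nn
            # centreline: (min+max)/2 of n in bins for t
            bs=np.arange(t.min(),t.max(),.006); T=[];C=[];Wd=[]
            for q in bs:
                s=(t>=q)&(t<q+.006)
                if s.sum()>5:T.append(q+.003);C.append((n[s].min()+n[s].max())/2);Wd.append(np.ptp(n[s]))
            pf=np.polyfit(T,C,1); jaw=jaw+nn*pf[1]; th=np.arctan(pf[0]); a=a*np.cos(th)+nn*np.sin(th); nn=np.array([-a[1],a[0]])
        t=(k-jaw)@a
        print(' ytail dir',np.degrees(np.arctan2(a[1],a[0])),'len',np.ptp(t),'tip',jaw+a*t.min(),'end',jaw+a*t.max())
        print(' widths',[(round((x-t.min())*1e3),round(y*1e3)) for x,y in zip(T,Wd)])
        print(' mid',jaw+a*(t.min()+.089), jaw+a*(t.max()-.045))
E
```

```text
w2 red uv [233  77] [295 156] 1607
 ytail dir -94.00166861778891 len 0.13394970890677996 tip [ 0.41705316 -0.27573695] end [ 0.40770541 -0.4093601 ]
 widths [(3, 17), (9, 29), (15, 37), (21, 35), (27, 23), (33, 20), (39, 23), (45, 34), (51, 39), (57, 45), (63, 49), (69, 52), (75, 54), (81, 56), (87, 57), (93, 56), (99, 56), (105, 55), (111, 53), (117, 50), (123, 47), (129, 44), (135, 40)]
 mid [ 0.41084224 -0.36451997] [ 0.41084575 -0.36446981]
w11 red uv [109 105] [161 183] 1779
 ytail dir -93.14350638002034 len 0.13273735655109165 tip [ 0.41715761 -0.27610029] end [ 0.40987869 -0.40863792]
 widths [(3, 16), (9, 27), (15, 35), (21, 32), (27, 22), (33, 25), (39, 29), (45, 38), (51, 43), (57, 48), (63, 51), (69, 55), (75, 58), (81, 58), (87, 59), (93, 58), (99, 57), (105, 55), (111, 53), (117, 51), (123, 48), (129, 43), (135, 41)]
 mid [ 0.41227712 -0.36496638] [ 0.41234636 -0.36370563]
```

```bash
python3 -m pendant '[{"tx":0,"ty":0,"tz":0,"spin":1,"claw":0},{"tx":0,"ty":0,"tz":0,"spin":1,"claw":0},{"tx":0,"ty":0,"tz":0,"spin":1,"claw":0},{"tx":0,"ty":0,"tz":0,"spin":1,"claw":0},{"tx":0,"ty":0,"tz":0,"spin":1,"claw":0},{"tx":0,"ty":0,"tz":0,"spin":1,"claw":0},{"tx":0,"ty":0,"tz":0,"spin":1,"claw":0},{"tx":0,"ty":0,"tz":0,"spin":1,"claw":0},{"tx":0,"ty":0,"tz":0,"spin":1,"claw":0},{"tx":0,"ty":0,"tz":0,"spin":1,"claw":0}]' >/dev/null
python3 -m pendant '[{"tx":0,"ty":0,"tz":0,"spin":1,"claw":0},{"tx":0,"ty":0,"tz":0,"spin":1,"claw":0},{"tx":0,"ty":0,"tz":0,"spin":1,"claw":0},{"tx":0,"ty":0,"tz":0,"spin":1,"claw":0},{"tx":0,"ty":0,"tz":0,"spin":1,"claw":0},{"tx":0,"ty":0,"tz":0,"spin":1,"claw":0},{"tx":0,"ty":0,"tz":0,"spin":1,"claw":0},{"tx":0,"ty":0,"tz":0,"spin":1,"claw":0},{"tx":0,"ty":0,"tz":0,"spin":1,"claw":0},{"tx":0,"ty":0,"tz":0,"spin":1,"claw":0}]' >/dev/null
python3 -m pendant '[{"tx":0,"ty":0,"tz":0,"spin":1,"claw":0},{"tx":0,"ty":0,"tz":0,"spin":1,"claw":0},{"tx":0,"ty":0,"tz":0,"spin":0.14,"claw":0},{"tx":0,"ty":0,"tz":0,"spin":0,"claw":0}]' >/dev/null
python3 - <<'E'
from h import *
go(.4115,-.3645,-.006,86.4)
ci,im=load('w13');p=np.load('tray.npy');c,s=np.cos(p[2]),np.sin(p[2])
b,g,r=[im[:,:,i].astype(int) for i in range(3)]
m=((r>110)&(g>90)&(b<60)&(r>g*0.9)).astype(np.uint8)*255
for z in(.004,.016):
  for x in(-50,-30,30,50,70):
    Y=np.arange(-20,-124,-.5);W=np.c_[p[0]+(c*x-s*Y)/1e3,p[1]+(s*x+c*Y)/1e3,np.full_like(Y,z)]
    uv=proj(ci,W).astype(np.float32)[:,None]; R=cv2.remap(m,uv[...,0],uv[...,1],1)[:,0]>127
    print(z,x,Y[np.flatnonzero(np.diff(R.astype(int)))],uv[0,0])
E
```

```text
yaw0 86.36 spin -0.01 after-spin tx -6.482 ty -3.541 tz 4.181 | t 52.8 pos [ 0.6086 -0.0521  0.203 ] w 0.0871 f [-0.7  0.8 -0.1]
0.004 -50 [] [264.4209 147.3727]
0.004 -30 [ -37.  -100.5] [266.74283 163.20528]
0.004 30 [ -37.  -100.5] [273.3488  208.24922]
0.004 50 [-26.5 -49.5 -87.5] [275.43845 222.49811]
0.004 70 [-28.  -48.5 -87.5] [277.4755 236.3882]
0.016 -50 [-94.5 -95.5] [263.99475 148.00035]
0.016 -30 [-36.  -96.5] [266.398  164.3386]
0.016 30 [-36.  -96.5] [273.2238  210.74222]
0.016 50 [-26.  -47.  -85.5] [275.37943 225.39693]
0.016 70 [-26.5 -47.5 -85.5] [277.47913 239.67142]
```

```bash
python3 -m pendant '[{"tx":-0.8,"ty":-0.44,"tz":0,"spin":0,"claw":0},{"tx":-0.8,"ty":-0.44,"tz":0,"spin":0,"claw":0},{"tx":-0.8,"ty":-0.44,"tz":0,"spin":0,"claw":0},{"tx":-0.8,"ty":-0.44,"tz":0,"spin":0,"claw":0},{"tx":-0.8,"ty":-0.44,"tz":0,"spin":0,"claw":0},{"tx":-0.8,"ty":-0.44,"tz":0.2,"spin":0,"claw":0},{"tx":-0.8,"ty":-0.44,"tz":0.6,"spin":0,"claw":0},{"tx":-0.8,"ty":-0.44,"tz":0.8,"spin":0,"claw":0},{"tx":-0.08,"ty":-0.02,"tz":0.8,"spin":0,"claw":0},{"tx":0,"ty":0,"tz":0,"spin":0,"claw":0}]'
python3 -m pendant '[{"tx":0,"ty":0,"tz":0.0,"spin":0,"claw":0},{"tx":0,"ty":0,"tz":0,"spin":0,"claw":0}]' >/dev/null
python3 - <<'E'
from h import *
go(.4115,-.3645,-.006,86.4)
E
```

```text
time_s: 54.02
tool_pos: [0.4085, -0.3629, 0.0805]
tool_rot: [-179.7, -0.3, 86.2]
force: [0.2, -0.4, 0.3]
grip_width: 0.0873
grasp_force: 0.0
yaw0 86.36 spin -0.01 after-spin tx -0.001 ty -0.026 tz 1.832 | t 54.3 pos [ 0.4128 -0.3646  0.0856] w 0.0872 f [-0.3  0.  -0.2]
```

```bash
python3 -m pendant '[{"tx":0,"ty":-0.025,"tz":0.7,"spin":0,"claw":0},{"tx":0,"ty":0,"tz":0.6,"spin":0,"claw":0},{"tx":0,"ty":0,"tz":0.3,"spin":0,"claw":0},{"tx":0,"ty":0,"tz":0.23,"spin":0,"claw":0},{"tx":0,"ty":0,"tz":0,"spin":0,"claw":0},{"tx":0,"ty":0,"tz":0,"spin":0,"claw":1},{"tx":0,"ty":0,"tz":0,"spin":0,"claw":1},{"tx":0,"ty":0,"tz":0,"spin":0,"claw":1},{"tx":0,"ty":0,"tz":0,"spin":0,"claw":1},{"tx":0,"ty":0,"tz":0,"spin":0,"claw":1}]' 40
python3 -m pendant '[{"tx":0,"ty":0,"tz":0,"spin":0,"claw":1},{"tx":0,"ty":0,"tz":0,"spin":0,"claw":1},{"tx":0,"ty":0,"tz":0,"spin":0,"claw":1}]'
```

```text
time_s: 55.52
tool_pos: [0.4099, -0.3646, -0.0078]
tool_rot: [180.0, 0.0, 86.2]
force: [-0.4, 0.6, 1.6]
grip_width: 0.0559
grasp_force: 40.0
time_s: 55.9
tool_pos: [0.4099, -0.3646, -0.0078]
tool_rot: [180.0, 0.0, 86.3]
force: [0.2, -0.0, 3.3]
grip_width: 0.0559
grasp_force: 40.0
```

```bash
python3 -m pendant '[{"tx":0,"ty":0,"tz":-0.2,"spin":0,"claw":1},{"tx":0,"ty":0,"tz":-0.8,"spin":0,"claw":1},{"tx":0,"ty":0,"tz":-0.8,"spin":0,"claw":1},{"tx":0,"ty":0,"tz":0,"spin":1,"claw":1},{"tx":0,"ty":0,"tz":0,"spin":1,"claw":1},{"tx":0,"ty":0,"tz":0,"spin":1,"claw":1},{"tx":0,"ty":0,"tz":0,"spin":1,"claw":1},{"tx":0,"ty":0,"tz":0,"spin":1,"claw":1},{"tx":0,"ty":0,"tz":0,"spin":1,"claw":1},{"tx":0,"ty":0,"tz":0,"spin":1,"claw":1}]'
python3 -m pendant '[{"tx":0,"ty":0,"tz":0,"spin":1,"claw":1},{"tx":0,"ty":0,"tz":0,"spin":1,"claw":1},{"tx":0,"ty":0,"tz":0,"spin":1,"claw":1},{"tx":0,"ty":0,"tz":0,"spin":1,"claw":1},{"tx":0,"ty":0,"tz":0,"spin":1,"claw":1},{"tx":0,"ty":0,"tz":0,"spin":1,"claw":1},{"tx":0,"ty":0,"tz":0,"spin":1,"claw":1},{"tx":0,"ty":0,"tz":0,"spin":1,"claw":1},{"tx":0,"ty":0,"tz":0,"spin":1,"claw":1},{"tx":0,"ty":0,"tz":0,"spin":1,"claw":1}]' >/dev/null
python3 -m pendant '[{"tx":0,"ty":0,"tz":0,"spin":1,"claw":1},{"tx":0,"ty":0,"tz":0,"spin":1,"claw":1},{"tx":0,"ty":0,"tz":0,"spin":1,"claw":1},{"tx":0,"ty":0,"tz":0,"spin":0.9,"claw":1},{"tx":0,"ty":0,"tz":0,"spin":0,"claw":1},{"tx":0,"ty":0,"tz":0,"spin":0,"claw":1}]'
python3 - <<'E'
from h import *
go(*tray2w((0,-.068)),-.0038,2.76)
E
```

```text
time_s: 57.15
tool_pos: [0.4094, -0.3639, 0.082]
tool_rot: [-180.0, -0.0, 58.1]
force: [-0.1, 0.7, -1.3]
grip_width: 0.0562
grasp_force: 40.0
time_s: 59.15
tool_pos: [0.4096, -0.3642, 0.082]
tool_rot: [-180.0, 0.0, 2.7]
force: [0.2, 0.6, -0.5]
grip_width: 0.056
grasp_force: 40.0
yaw0 2.71 spin -0.01 after-spin tx 4.320 ty -4.892 tz 1.715 | t 59.1 pos [ 0.4096 -0.3642  0.082 ] w 0.0560 f [ 0.2  0.6 -0.5]
```

```bash
python3 -m pendant '[{"tx":0.6,"ty":-0.68,"tz":0,"spin":0,"claw":1},{"tx":0.6,"ty":-0.68,"tz":0,"spin":0,"claw":1},{"tx":0.6,"ty":-0.68,"tz":0,"spin":0,"claw":1},{"tx":0.6,"ty":-0.68,"tz":0,"spin":0,"claw":1},{"tx":0.6,"ty":-0.68,"tz":0,"spin":0,"claw":1},{"tx":0.6,"ty":-0.68,"tz":0,"spin":0,"claw":1},{"tx":0.5,"ty":-0.56,"tz":0,"spin":0,"claw":1},{"tx":0.22,"ty":-0.25,"tz":0,"spin":0,"claw":1},{"tx":0,"ty":0,"tz":0,"spin":0,"claw":1},{"tx":0,"ty":0,"tz":0,"spin":0,"claw":1}]'
python3 -m pendant '[{"tx":0,"ty":0,"tz":0,"spin":0,"claw":1},{"tx":0,"ty":0,"tz":0,"spin":0,"claw":1}]' >/dev/null
python3 - <<'E'
from tw import *
go(*tray2w((0,-.068)),-.0038,2.76)
held('w14',.1,14,110,-68,f=lambda b,g,r:(b>90)&(abs(r-b)<60),h=35,xs=[30,40,50,60,65,70,75,80,86,90,94])
E
```

```text
time_s: 60.4
tool_pos: [0.6131, -0.1125, 0.0816]
tool_rot: [179.9, 0.1, 2.5]
force: [0.7, 0.1, -1.0]
grip_width: 0.056
grasp_force: 40.0
yaw0 2.55 spin -0.05 after-spin tx -0.001 ty -0.040 tz 1.716 | t 60.6 pos [ 0.6137 -0.1114  0.082 ] w 0.0557 f [-0.3 -1.3 -0.6]
tool 30 []
tool 40 []
tool 50 [-59.5, -67.5, -74.0, -81.5]
tool 60 [-62.5, -78.5]
tool 65 [-59.5, -84.0]
tool 70 [-54.0, -89.0]
tool 75 [-53.5, -89.5]
tool 80 [-59.0, -84.5]
tool 86 [-64.5, -79.0]
tool 90 []
tool 94 [-40.0, -43.0]
floor 30 [-36.0, -44.0, -47.0, -49.0, -62.5, -79.5, -97.5, -100.0]
floor 40 [-36.0, -52.0, -67.0, -75.0, -89.0, -100.0]
floor 50 [-48.0, -55.5, -86.0, -88.0]
floor 60 [-48.0, -57.0]
floor 65 [-48.0, -50.5]
floor 70 []
floor 75 []
floor 80 []
floor 86 [-48.0, -49.0]
floor 90 [-48.0, -53.0]
floor 94 []
top 30 [-37.5, -44.0, -62.0, -80.0]
top 40 [-37.5, -52.5, -66.5, -75.5, -88.5, -98.5]
top 50 [-49.0, -56.0, -85.5, -87.0]
top 60 [-49.0, -58.0]
top 65 [-49.0, -51.5]
top 70 []
top 75 []
top 80 []
top 86 [-49.0, -51.0]
top 90 [-49.0, -55.0]
top 94 []
```

```bash
python3 -m pendant '[{"tx":0,"ty":-0.04,"tz":0.6,"spin":-0.15,"claw":1},{"tx":0,"ty":0,"tz":0.5,"spin":0,"claw":1},{"tx":0,"ty":0,"tz":0.1,"spin":0,"claw":1},{"tx":0,"ty":0,"tz":0,"spin":0,"claw":1},{"tx":0,"ty":0,"tz":0.1,"spin":0,"claw":1},{"tx":0,"ty":0,"tz":0.1,"spin":0,"claw":1},{"tx":0,"ty":0,"tz":0,"spin":0,"claw":1}]'
python3 -m pendant '[{"tx":0,"ty":0,"tz":0.1,"spin":0,"claw":1},{"tx":0,"ty":0,"tz":0.1,"spin":0,"claw":1},{"tx":0,"ty":0,"tz":0,"spin":0,"claw":1},{"tx":0,"ty":0,"tz":0,"spin":0,"claw":1}]'
python3 -m pendant '[{"tx":0,"ty":0,"tz":0.1,"spin":0,"claw":1},{"tx":0,"ty":0,"tz":0.1,"spin":0,"claw":1},{"tx":0,"ty":0,"tz":0.04,"spin":0,"claw":1},{"tx":0,"ty":0,"tz":0,"spin":0,"claw":1},{"tx":0,"ty":0,"tz":0,"spin":0,"claw":1}]'
```

```text
time_s: 61.58
tool_pos: [0.6138, -0.1081, 0.0117]
tool_rot: [180.0, 0.0, 3.2]
force: [0.3, -0.8, -0.1]
grip_width: 0.056
grasp_force: 40.0
time_s: 62.08
tool_pos: [0.6138, -0.1088, 0.0018]
tool_rot: [180.0, 0.0, 3.2]
force: [0.1, -1.2, -1.1]
grip_width: 0.056
grasp_force: 40.0
time_s: 62.7
tool_pos: [0.6148, -0.1087, -0.0042]
tool_rot: [179.8, -0.0, 3.2]
force: [-13.5, -0.8, 32.9]
grip_width: 0.056
grasp_force: 40.0
```

```bash
python3 -m pendant '[{"tx":0,"ty":0,"tz":-0.11,"spin":0,"claw":1},{"tx":0,"ty":0,"tz":0,"spin":0,"claw":0.22},{"tx":0,"ty":0,"tz":0,"spin":0,"claw":0.22},{"tx":0,"ty":0,"tz":0,"spin":0,"claw":0.22},{"tx":0,"ty":0,"tz":-0.4,"spin":0,"claw":0.22},{"tx":0,"ty":0,"tz":-0.9,"spin":0,"claw":0.22},{"tx":0,"ty":0,"tz":-0.9,"spin":0,"claw":0},{"tx":-0.6,"ty":-0.3,"tz":-0.9,"spin":-1,"claw":0},{"tx":-0.6,"ty":-0.3,"tz":-0.9,"spin":-1,"claw":0},{"tx":-0.6,"ty":-0.3,"tz":-0.5,"spin":-1,"claw":0}]'
python3 -m pendant '[{"tx":-0.6,"ty":0,"tz":0,"spin":-1,"claw":0},{"tx":-0.6,"ty":0,"tz":0,"spin":-1,"claw":0},{"tx":0,"ty":0,"tz":0,"spin":0,"claw":0},{"tx":0,"ty":0,"tz":0,"spin":0,"claw":0},{"tx":0,"ty":0,"tz":0,"spin":0,"claw":0}]'
python3 - <<'E'
from h import *
ci,im=shot('wrist','w15'); p=np.load('tray.npy'); c,s=np.cos(p[2]),np.sin(p[2])
X,Y=np.meshgrid(np.arange(110,-110,-.33),np.arange(130,-130,-.33))
W=np.stack([p[0]+(c*X-s*Y)/1e3,p[1]+(s*X+c*Y)/1e3,np.full_like(X,.012)],-1).reshape(-1,3)
uv=proj(ci,W).astype(np.float32).reshape(X.shape+(2,))
R=cv2.remap(im,uv[...,0],uv[...,1],cv2.INTER_CUBIC); cv2.imwrite('pics/rect.png',cv2.transpose(R))
go(.4907,.3770,-.008,92.8)
E
```

```text
time_s: 63.95
tool_pos: [0.5196, -0.0742, 0.2242]
tool_rot: [179.9, -0.2, 15.4]
force: [0.1, 0.1, 1.1]
grip_width: 0.0865
grasp_force: 0.0
time_s: 64.58
tool_pos: [0.4628, -0.0921, 0.2207]
tool_rot: [-180.0, -0.0, 23.3]
force: [-0.3, 0.7, 0.1]
grip_width: 0.087
grasp_force: 0.0
yaw0 23.30 spin -17.37 after-spin tx 9.344 ty 1.019 tz 4.570 | t 64.6 pos [ 0.4626 -0.0921  0.2205] w 0.0871 f [-0.8  0.3  0.3]
```

View pics/rect.png

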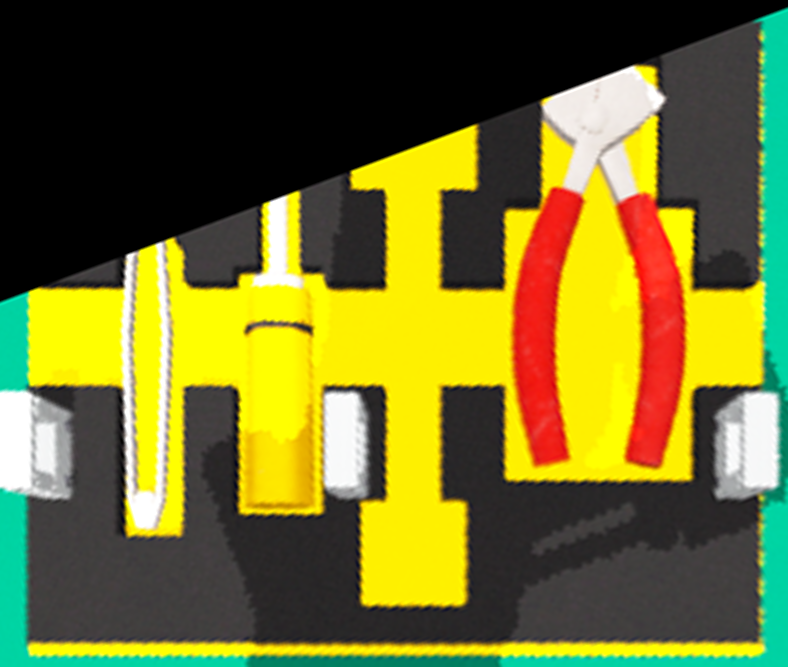

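The tweezers, screwdriver and cutters all lie in their cutouts, heads up; the spanner slot is empty. The jaws reach the cutout's right edge at (662,98), so I'll check whether that is only parallax.

```bash
python3 - <<'E'
from h import *
ci,im=load('w15'); p=np.load('tray.npy'); c,s=np.cos(p[2]),np.sin(p[2])
R=cv2.Rodrigues(ci['rvec'])[0]; print('cam',-R.T@ci['tvec'])
for z in(.016,.02,.024,.03):
  X,Y=np.meshgrid(np.arange(62,90,1.),np.arange(-40,-100,-.5))
  W=np.stack([p[0]+(c*X-s*Y)/1e3,p[1]+(s*X+c*Y)/1e3,np.full_like(X,z)],-1).reshape(-1,3)
  uv=proj(ci,W).astype(np.float32).reshape(X.shape+(2,))
  I=cv2.remap(im,uv[...,0],uv[...,1],1).astype(int); m=(I[...,0]>120)
  for x in(70,74,78): 
    d=np.flatnonzero(m[:,x-62]);print(z,x,-40-d[0]*.5,-40-d[-1]*.5) if len(d) else 0
E
```

```text
cam [ 0.52448525 -0.06564303  0.39229789]
0.016 70 -49.0 -84.0
0.016 74 -49.5 -87.5
0.016 78 -55.0 -87.0
0.02 70 -48.5 -85.0
0.02 74 -51.0 -88.0
0.02 78 -59.5 -84.5
0.024 70 -48.0 -86.0
0.024 74 -53.0 -86.0
0.024 78 -64.0 -81.0
0.03 70 -50.0 -86.0
0.03 74 -59.5 -82.5
0.03 78 -70.0 -78.0
```

```bash
python3 -m pendant '[{"tx":0,"ty":0,"tz":0,"spin":-1,"claw":0},{"tx":0,"ty":0,"tz":0,"spin":-1,"claw":0},{"tx":0,"ty":0,"tz":0,"spin":-1,"claw":0},{"tx":0,"ty":0,"tz":0,"spin":-1,"claw":0},{"tx":0,"ty":0,"tz":0,"spin":-1,"claw":0},{"tx":0,"ty":0,"tz":0,"spin":-1,"claw":0},{"tx":0,"ty":0,"tz":0,"spin":-1,"claw":0},{"tx":0,"ty":0,"tz":0,"spin":-1,"claw":0},{"tx":0,"ty":0,"tz":0,"spin":-1,"claw":0},{"tx":0,"ty":0,"tz":0,"spin":-1,"claw":0}]' >/dev/null
python3 -m pendant '[{"tx":0,"ty":0,"tz":0,"spin":-1,"claw":0},{"tx":0,"ty":0,"tz":0,"spin":-1,"claw":0},{"tx":0,"ty":0,"tz":0,"spin":-1,"claw":0},{"tx":0,"ty":0,"tz":0,"spin":-1,"claw":0},{"tx":0,"ty":0,"tz":0,"spin":-1,"claw":0},{"tx":0,"ty":0,"tz":0,"spin":-1,"claw":0},{"tx":0,"ty":0,"tz":0,"spin":-1,"claw":0},{"tx":0,"ty":0,"tz":0,"spin":-0.37,"claw":0}]' >/dev/null
python3 -m pendant '[{"tx":0.9,"ty":0.14,"tz":0,"spin":0,"claw":0},{"tx":0.9,"ty":0.14,"tz":0,"spin":0,"claw":0},{"tx":0.9,"ty":0.14,"tz":0,"spin":0,"claw":0},{"tx":0.9,"ty":0.14,"tz":0,"spin":0,"claw":0},{"tx":0.9,"ty":0.14,"tz":0,"spin":0,"claw":0},{"tx":0.9,"ty":0.14,"tz":0,"spin":0,"claw":0},{"tx":0.8,"ty":0.14,"tz":0,"spin":0,"claw":0},{"tx":0,"ty":0,"tz":0,"spin":0,"claw":0},{"tx":0,"ty":0,"tz":0,"spin":0,"claw":0},{"tx":0,"ty":0,"tz":0,"spin":0,"claw":0}]'
python3 - <<'E'
from h import *
ci,im=shot('wrist','w16')
b,g,r=[im[:,:,i].astype(int) for i in range(3)]
red=((r>140)&(g<60)&(b<60)).astype(np.uint8); red[225:]=0
k,l,s,ce=cv2.connectedComponentsWithStats(red)
for i in range(1,k):
    if s[i,4]>150:
        v,u=np.nonzero(l==i); w=P(ci,np.c_[u,v],.018); R=cv2.minAreaRect((w*1000).astype(np.float32)); print(s[i],R)
wh=((r>100)&(b>90)&(abs(r-b)<60)).astype(np.uint8); wh[225:]=0
k,l,s,ce=cv2.connectedComponentsWithStats(wh)
for i in range(1,k):
    if s[i,4]>150:
        v,u=np.nonzero(l==i); w=P(ci,np.c_[u,v],.007); c,e,t,n=axis(w); print(s[i],c,np.degrees(np.arctan2(e[0,1],e[0,0]))%180,t.min(),t.max(),np.ptp(n))
go(.4907,.3770,-.008,92.8)
E
```

```text
time_s: 68.12
tool_pos: [0.4966, 0.2176, 0.2203]
tool_rot: [-180.0, 0.1, 92.6]
force: [0.6, -0.1, -0.4]
grip_width: 0.0869
grasp_force: 0.0
[ 443    0  117   94 2659] ((759.0535888671875, 391.60064697265625), (47.17173385620117, 172.54901123046875), 61.54959487915039)
[270  33  20  37 730] ((491.4803771972656, 372.6253662109375), (22.529380798339844, 38.339141845703125), 2.563228130340576)
[   0    0  114  225 9622] [0.22795565 0.33903855] 102.9547475098628 -0.08763734186734046 0.19741020198320708 0.11701894190398535
[ 475    0   85   83 2743] [0.78451374 0.40846401] 155.3422389098983 -0.0650121819212287 0.07079504158769419 0.06899940403990593
[   0   50   44   64 1435] [0.16526037 0.3167127 ] 110.79281975404976 -0.04539115427999311 0.03020803371643206 0.05831970297651218
[ 274   70   10  155 1225] [0.49662305 0.26053859] 92.55557582374519 -0.09390833974072199 0.10440249957493497 0.011802523154637354
[   0  114   65   81 3578] [0.16462058 0.23552984] 64.26402442879714 -0.06148156648963009 0.06689232753403093 0.09174356266858588
[ 487  151   73   74 4808] [0.83365587 0.22010588] 115.2659844210399 -0.06371670800280593 0.06692934115046184 0.10891503697959401
[  0 203  48  22 992] [0.14616621 0.15521781] 3.442155243689974 -0.03458284606434197 0.03272689739043735 0.031147103938857626
yaw0 92.58 spin -0.05 after-spin tx 3.188 ty 0.039 tz 4.567 | t 68.2 pos [0.4966 0.2177 0.2203] w 0.0872 f [ 0.1 -0.4 -0.6]
```

The bar is where I left it (grip at 0.4915, 0.373, yaw 92.6). I'll grasp it.

```bash
python3 -m pendant '[{"tx":0.8,"ty":0.01,"tz":0,"spin":0,"claw":0},{"tx":0.8,"ty":0.01,"tz":0,"spin":0,"claw":0},{"tx":0.8,"ty":0.01,"tz":0.4,"spin":0,"claw":0},{"tx":0.76,"ty":0,"tz":0.8,"spin":0,"claw":0},{"tx":0,"ty":0,"tz":0.8,"spin":0,"claw":0},{"tx":0,"ty":0,"tz":0.8,"spin":0,"claw":0},{"tx":0,"ty":0,"tz":0.8,"spin":0,"claw":0},{"tx":0,"ty":0,"tz":0.6,"spin":0,"claw":0},{"tx":0,"ty":0,"tz":0.32,"spin":0,"claw":0},{"tx":0,"ty":0,"tz":0,"spin":0,"claw":0}]'
python3 -m pendant '[{"tx":0,"ty":0,"tz":0,"spin":0,"claw":1},{"tx":0,"ty":0,"tz":0,"spin":0,"claw":1},{"tx":0,"ty":0,"tz":0,"spin":0,"claw":1},{"tx":0,"ty":0,"tz":0,"spin":0,"claw":1},{"tx":0,"ty":0,"tz":0,"spin":0,"claw":1},{"tx":0,"ty":0,"tz":0,"spin":0,"claw":1},{"tx":0,"ty":0,"tz":0,"spin":0,"claw":1},{"tx":0,"ty":0,"tz":0,"spin":0,"claw":1},{"tx":0,"ty":0,"tz":0,"spin":0,"claw":1},{"tx":0,"ty":0,"tz":0,"spin":0,"claw":1}]' 55
python3 - <<'E'
from h import *
# home grasp earlier at (.5640,.1001); line out of the eyes along tray +y, dist 0.281
go(*tray2w((-.040,.425)),.028,92.76)
go(*tray2w((-.040,.142)),.028,92.76)
E
```

```text
time_s: 69.42
tool_pos: [0.4901, 0.3762, -0.0063]
tool_rot: [-179.9, 0.1, 92.7]
force: [0.1, 0.1, 0.5]
grip_width: 0.0871
grasp_force: 0.0
time_s: 70.68
tool_pos: [0.4901, 0.3772, -0.0056]
tool_rot: [-180.0, 0.0, 92.7]
force: [0.2, 0.1, -0.1]
grip_width: 0.0234
grasp_force: 55.0
yaw0 92.73 spin -0.01 after-spin tx 0.021 ty 1.196 tz -0.673 | t 70.7 pos [ 0.4901  0.3772 -0.0056] w 0.0234 f [ 0.2  0.1 -0.1]
yaw0 92.73 spin -0.01 after-spin tx -5.639 ty 1.197 tz -0.673 | t 70.7 pos [ 0.4901  0.3772 -0.0056] w 0.0234 f [ 0.2  0.1 -0.1]
```

```bash
python3 -m pendant '[{"tx":0.1,"ty":0,"tz":-0.4,"spin":0,"claw":1},{"tx":0.1,"ty":0,"tz":-0.3,"spin":0,"claw":1},{"tx":0,"ty":0.4,"tz":0,"spin":0,"claw":1},{"tx":0,"ty":0.4,"tz":0,"spin":0,"claw":1},{"tx":0,"ty":0.3,"tz":0,"spin":0,"claw":1},{"tx":0,"ty":0.1,"tz":0,"spin":0,"claw":1},{"tx":0,"ty":0,"tz":0,"spin":0,"claw":1},{"tx":0,"ty":0,"tz":0,"spin":0,"claw":1},{"tx":0,"ty":0,"tz":0,"spin":0,"claw":1},{"tx":0,"ty":0,"tz":0,"spin":0,"claw":1}]'
python3 - <<'E'
from h import *
go(*tray2w((-.040,.142)),.0294,92.76)
ci,im=shot('top','t3'); p=np.load('tray.npy'); c,s=np.cos(p[2]),np.sin(p[2])
cs,ims=shot('scene','s3')
for z in(.040,):
  for y in(150,160,180,200,250,300,350):
    X=np.arange(-65,-15,.5); W=np.c_[p[0]+(c*X-s*y)/1e3,p[1]+(s*X+c*y)/1e3,np.full_like(X,z)]
    uv=proj(ci,W).astype(np.float32)[:,None]; I=cv2.remap(im,uv[...,0],uv[...,1],1)[:,0].astype(int)
    k=(I[:,2]>I[:,1]-25)
    print(y,X[k].mean() if k.any() else None,k.sum())
# scene: rod height: search along z at given y
for y in(135,142,150,160,180,200,250,300):
    Z=np.arange(0,80,.5); W=np.c_[np.full_like(Z,p[0]+(c*-40-s*y)/1e3),np.full_like(Z,p[1]+(s*-40+c*y)/1e3),Z/1e3]
    uv=proj(cs,W).astype(np.float32)[:,None]; I=cv2.remap(ims,uv[...,0],uv[...,1],1)[:,0].astype(int)
    k=(I[:,2]>I[:,1]-25); print('scene',y,Z[k].mean() if k.any() else None,k.sum(),uv[80,0])
cv2.imwrite('pics/t3c.png',cv2.resize(np.vstack([ims[200:290,130:350],im[170:260,100:320]]),None,fx=3,fy=3,interpolation=cv2.INTER_CUBIC))
E
```

```text
time_s: 71.92
tool_pos: [0.5493, 0.3901, 0.0295]
tool_rot: [-180.0, 0.0, 92.8]
force: [0.1, -0.1, -0.7]
grip_width: 0.0232
grasp_force: 55.0
yaw0 92.75 spin -0.00 after-spin tx -5.841 ty 0.002 tz 0.001 | t 71.9 pos [0.5493 0.3901 0.0295] w 0.0232 f [ 0.1 -0.1 -0.7]
150 None 0
160 -38.5 17
180 -38.25 22
200 -38.75 24
250 -39.25 22
300 -38.5 19
350 -38.5 23
scene 135 49.0 123 [234.56186 233.65019]
scene 142 54.25 102 [232.62772 234.31189]
scene 150 60.25 78 [230.40678 235.07172]
scene 160 61.17213114754098 61 [227.61473 236.02693]
scene 180 38.25 24 [221.9771  237.95566]
scene 200 38.25 24 [216.26692 239.90923]
scene 250 38.0 31 [201.66473 244.90489]
scene 300 38.25 28 [186.57718 250.06662]
```

Top and scene cameras put the rod at x ≈ −38.6 and z ≈ 38, straight along the eyes. I'll insert it.

```bash
python3 -m pendant '[{"tx":-0.3,"ty":0,"tz":0,"spin":0,"claw":1},{"tx":-0.3,"ty":0,"tz":0,"spin":0,"claw":1},{"tx":-0.2,"ty":0,"tz":0,"spin":0,"claw":1},{"tx":-0.2,"ty":0,"tz":0,"spin":0,"claw":1},{"tx":-0.2,"ty":0,"tz":0,"spin":0,"claw":1},{"tx":-0.2,"ty":0,"tz":0,"spin":0,"claw":1},{"tx":0,"ty":0,"tz":0,"spin":0,"claw":1}]'
python3 -m pendant '[{"tx":-0.3,"ty":0,"tz":0,"spin":0,"claw":1},{"tx":-0.3,"ty":0,"tz":0,"spin":0,"claw":1},{"tx":-0.3,"ty":0,"tz":0,"spin":0,"claw":1},{"tx":-0.2,"ty":0,"tz":0,"spin":0,"claw":1},{"tx":-0.2,"ty":0,"tz":0,"spin":0,"claw":1},{"tx":-0.2,"ty":0,"tz":0,"spin":0,"claw":1},{"tx":0,"ty":0,"tz":0,"spin":0,"claw":1}]'
```

```text
time_s: 72.9
tool_pos: [0.5534, 0.3188, 0.0293]
tool_rot: [180.0, 0.0, 92.6]
force: [-0.4, -0.1, -1.4]
grip_width: 0.0235
grasp_force: 55.0
time_s: 73.78
tool_pos: [0.5568, 0.244, 0.0293]
tool_rot: [-180.0, 0.0, 92.6]
force: [-0.2, -0.5, -0.1]
grip_width: 0.0234
grasp_force: 55.0
```

```bash
python3 -m pendant '[{"tx":-0.3,"ty":0,"tz":0,"spin":0,"claw":1},{"tx":-0.3,"ty":0,"tz":0,"spin":0,"claw":1},{"tx":-0.3,"ty":0,"tz":0,"spin":0,"claw":1},{"tx":-0.3,"ty":0,"tz":0,"spin":0,"claw":1},{"tx":-0.3,"ty":0,"tz":0,"spin":0,"claw":1},{"tx":-0.3,"ty":0,"tz":0,"spin":0,"claw":1},{"tx":-0.3,"ty":0,"tz":0,"spin":0,"claw":1},{"tx":-0.3,"ty":0,"tz":0,"spin":0,"claw":1},{"tx":-0.2,"ty":0,"tz":0,"spin":0,"claw":1},{"tx":0,"ty":0,"tz":0,"spin":0,"claw":1}]'
python3 -m pendant '[{"tx":-0.1,"ty":0,"tz":0,"spin":0,"claw":1},{"tx":-0.06,"ty":0,"tz":0,"spin":0,"claw":1},{"tx":0,"ty":0,"tz":0,"spin":0,"claw":1},{"tx":0,"ty":0,"tz":0,"spin":0,"claw":1}]'
python3 -m pendant '[{"tx":-0.06,"ty":0,"tz":0,"spin":0,"claw":1},{"tx":0,"ty":0,"tz":0,"spin":0,"claw":1},{"tx":0,"ty":0,"tz":0,"spin":0,"claw":1}]'
```

```text
time_s: 75.03
tool_pos: [0.5629, 0.1142, 0.0293]
tool_rot: [-180.0, 0.0, 92.6]
force: [0.8, 0.8, -1.3]
grip_width: 0.0236
grasp_force: 55.0
time_s: 75.53
tool_pos: [0.5631, 0.1077, 0.0294]
tool_rot: [180.0, -0.0, 92.8]
force: [0.1, 0.1, -1.0]
grip_width: 0.0233
grasp_force: 55.0
time_s: 75.9
tool_pos: [0.5632, 0.1044, 0.0294]
tool_rot: [180.0, 0.0, 92.7]
force: [1.6, 0.0, -1.1]
grip_width: 0.0235
grasp_force: 55.0
```

```bash
python3 -m pendant '[{"tx":-0.05,"ty":0,"tz":0,"spin":0,"claw":1},{"tx":0,"ty":0,"tz":0,"spin":0,"claw":1},{"tx":0,"ty":0,"tz":0,"spin":0,"claw":1}]'|grep -E "pos|^force"
python3 -m pendant '[{"tx":-0.04,"ty":0,"tz":0,"spin":0,"claw":1},{"tx":0,"ty":0,"tz":0,"spin":0,"claw":1},{"tx":0,"ty":0,"tz":0,"spin":0,"claw":1}]'|grep -E "pos|^force"
python3 -m pendant '[{"tx":-0.04,"ty":0,"tz":0,"spin":0,"claw":1},{"tx":0,"ty":0,"tz":0,"spin":0,"claw":1},{"tx":0,"ty":0,"tz":0,"spin":0,"claw":1}]'|grep -E "pos|^force"
python3 -m pendant '[{"tx":-0.04,"ty":0,"tz":0,"spin":0,"claw":1},{"tx":0,"ty":0,"tz":0,"spin":0,"claw":1},{"tx":0,"ty":0,"tz":0,"spin":0,"claw":1}]'|grep -E "pos|^force"
```

```text
tool_pos: [0.5633, 0.1018, 0.0294]
force: [-0.2, -0.2, -0.3]
tool_pos: [0.5634, 0.0998, 0.0294]
force: [-0.6, -0.5, -1.0]
tool_pos: [0.5635, 0.0978, 0.0294]
force: [-0.8, 0.1, -0.4]
tool_pos: [0.5637, 0.0958, 0.0294]
force: [0.4, 0.3, -0.8]
```

```bash
python3 -m pendant '[{"tx":-0.03,"ty":0,"tz":0,"spin":0,"claw":1},{"tx":0,"ty":0,"tz":0,"spin":0,"claw":1},{"tx":0,"ty":0,"tz":0,"spin":0,"claw":1}]'|grep -E "pos|^force"
python3 -m pendant '[{"tx":-0.03,"ty":0,"tz":0,"spin":0,"claw":1},{"tx":0,"ty":0,"tz":0,"spin":0,"claw":1},{"tx":0,"ty":0,"tz":0,"spin":0,"claw":1}]'|grep -E "pos|^force"
python3 - <<'E'
from h import *
ci,im=shot('top','t4',(170,150,340,260),4.5)
E
```

```text
tool_pos: [0.5637, 0.0951, 0.0295]
force: [-0.2, 2.6, -1.1]
tool_pos: [0.5637, 0.0951, 0.0295]
force: [-0.1, 5.1, -2.3]
```

View pics/t4.png

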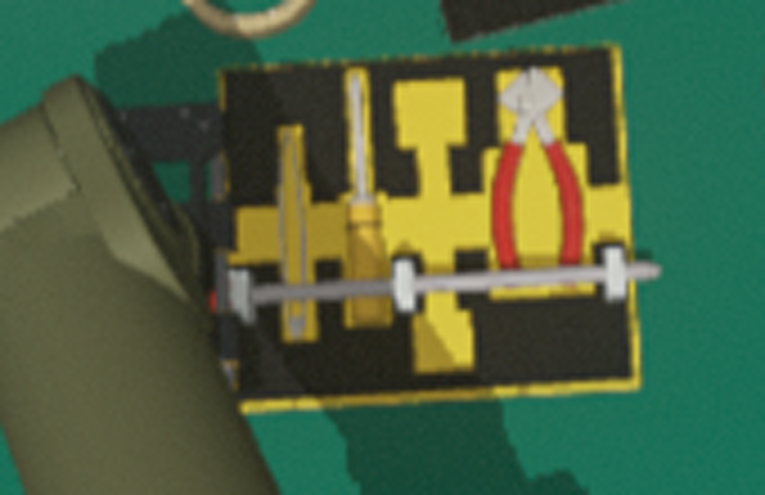

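The grip has met the first eye (5 N). The rod runs through all three eyes with its tip at (655,270), and the three tools are in place. I'll set it on the sills, release and retreat.

```bash
python3 -m pendant '[{"tx":0.02,"ty":0,"tz":0.05,"spin":0,"claw":1},{"tx":0,"ty":0,"tz":0,"spin":0,"claw":1},{"tx":0,"ty":0,"tz":0,"spin":0,"claw":0.5},{"tx":0,"ty":0,"tz":0,"spin":0,"claw":0.3},{"tx":0,"ty":0,"tz":0,"spin":0,"claw":0.3},{"tx":0,"ty":0,"tz":0,"spin":0,"claw":0.3},{"tx":0,"ty":0,"tz":-0.2,"spin":0,"claw":0.3},{"tx":0,"ty":0,"tz":-0.6,"spin":0,"claw":0.3},{"tx":0,"ty":0,"tz":-0.9,"spin":0,"claw":0.3},{"tx":0,"ty":0,"tz":-0.9,"spin":0,"claw":0}]'
python3 -m pendant '[{"tx":-0.9,"ty":0,"tz":-0.9,"spin":0,"claw":0},{"tx":-0.9,"ty":0,"tz":-0.3,"spin":0,"claw":0},{"tx":0,"ty":0,"tz":0,"spin":0,"claw":0},{"tx":0,"ty":0,"tz":0,"spin":0,"claw":0},{"tx":0,"ty":0,"tz":0,"spin":0,"claw":0},{"tx":0,"ty":0,"tz":0,"spin":0,"claw":0}]'
python3 - <<'E'
from h import *
ci,im=shot('wrist','w17'); p=np.load('tray.npy'); c,s=np.cos(p[2]),np.sin(p[2])
b,g,r=[im[:,:,i].astype(int) for i in range(3)]
red=((r>140)&(g<60)&(b<60)).astype(np.uint8); red[225:]=0
k,l,st_,ce=cv2.connectedComponentsWithStats(red)
for i in range(1,k):
    if st_[i,4]>150:
        v,u=np.nonzero(l==i); w=P(ci,np.c_[u,v],.046)-p[:2]; t=w@np.array([[c,-s],[s,c]])*1e3; print(st_[i],t.min(0),t.max(0),t.mean(0))
E
```

```text
time_s: 79.45
tool_pos: [0.5636, 0.094, 0.1588]
tool_rot: [180.0, 0.0, 92.8]
force: [1.2, -0.1, 0.1]
grip_width: 0.0654
grasp_force: 0.0
time_s: 80.2
tool_pos: [0.5676, 0.0062, 0.2158]
tool_rot: [-180.0, -0.0, 92.9]
force: [0.1, 0.6, -0.3]
grip_width: 0.0868
grasp_force: 0.0
[268  94  21  37 753] [-51.91880525 115.76334297] [-29.13498322 154.40705914] [-40.42755567 135.59859332]
```

The bar's grip spans y 115.8–154 mm in the tray frame, so it is home against the first eye and centred at x = −40. Handing in.

```bash
python3 -c "
from cell import env
print(env.sign_off())"
```

```text
the job is handed in; nothing more can be done
None
```

I handed the job in at about 80 s: the tweezers, screwdriver and cutters are in their cutouts (no spanner was in view), the bar is back through all three eyes with its grip against the first, and the solder reel, flux pot and masking tape were left alone; `env.sign_off()` returned no verdict.

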